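# Catch the pumice from the chute for weighing

### The job

Get the pumice on the balance: first move the steel bars off the catch dish in the grey tub and lay them all across the wooden rack, then take the dish by its tab, hold it under the lip of the chute and push its front rim up under the gate's lift plate until you feel the gate reach its stop, so that every pumice lump slides into the dish. Lower the dish so that the gate shuts, and set it upright on the middle of the balance pan with all the lumps in it; only then put the bars back, lying in the empty tub. Do not let a lump touch the bench, and leave the eraser on the bench where it is.

Things in the scene. Friction and masses are not known exactly. Their poses are not given: they have to be found in the camera images.
- tub: grey shallow storage tub fixed to the bench, 280 (x) x 300 (y) mm, walls 32 mm high and 4 mm thick, floor 4 mm thick; origin under its centre
- dish: open aluminium catch dish, loose, about 0.2 kg: 120 (its x) x 150 (its y) mm outside, rim 60 mm above its underside, walls and floor 4 mm. An upright tab handle, 60 mm wide (along x) and 10 mm thick (along y), stands on the wall at its +y end, centred at y = +70 mm and rising to 115 mm above the underside (55 mm above the rim). Origin: centre of the underside, z up
- bar0: square steel bar, loose, 170 x 18 x 18 mm, about 0.1 kg, long along its own x; it starts lying across the dish's rim; origin: centre of its underside as it first lies. The bars start roughly parallel, 44 mm from centre to centre; 2 or 3 are present
- bar1: square steel bar, loose, 170 x 18 x 18 mm, about 0.1 kg, long along its own x; it starts lying across the dish's rim; origin: centre of its underside as it first lies. The bars start roughly parallel, 44 mm from centre to centre; 2 or 3 are present
- bar2: square steel bar, loose, 170 x 18 x 18 mm, about 0.1 kg, long along its own x; it starts lying across the dish's rim; origin: centre of its underside as it first lies. The bars start roughly parallel, 44 mm from centre to centre; 2 or 3 are present
- bar_rack: wooden rack for the bars, fixed: a base 170 (x) x 190 (y) mm with two sleepers 14 mm wide running along its y at x = -40 and +40 mm, tops 36 mm above the bench, each with a small stop 14 mm high at both ends (y = -91 and +91 mm, 8 mm thick); bars lie across the sleepers, along the rack's x. Origin: under its centre. It may have changed places with the balance
- balance: white laboratory balance, fixed (nothing moves), 170 (x) x 200 (y) x 40 mm high; origin under its centre
- pan (a point): centre of the top of the balance's steel pan, 150 (x) x 170 (y) mm, 40 mm above the bench
- ramp: wooden specimen chute on a post, fixed, smooth, open-topped, sloping down 28 degrees towards its own +y; inside 62 mm wide, side walls 39 mm high, 290 mm long; two thin upright gate guides stand beside the lip (at x = -50 and +50 mm) up to 345 mm above the bench. Origin: on the bench exactly below the lip (lower end) of the chute, z up. Below the chute the space from the ramp's y = -100 mm outwards is free
- lip (a point): middle of the chute floor's lower edge, 225 mm above the bench
- gate (a joint): height of the chute's sliding gate in m: 0 shut, 0.055 fully raised against its stop; it weighs about 80 g, falls shut by itself, and lumps slide out freely above about 0.045. The gate is a steel plate 94 mm wide across the lip; two side straps carry a flat lift plate below the chute, which a dish raised from underneath pushes up with its rim
- lift_plate (a point): centre of the lift plate's underside: the plate is 94 mm (ramp x) by 45 mm (ramp y), lies at ramp y = -47 to -2 mm (behind the lip), 155 mm above the bench when the gate is shut, and rises with the gate
- lump0: grey pumice lump, loose, chunky and blocky, about 42 x 42 x 28 mm, 35 g; starts on the chute behind the gate, in single file; origin: centre of its first underside
- lump1: grey pumice lump, loose, chunky and blocky, about 42 x 42 x 28 mm, 35 g; starts on the chute behind the gate, in single file; origin: centre of its first underside
- lump2: grey pumice lump, loose, chunky and blocky, about 42 x 42 x 28 mm, 35 g; starts on the chute behind the gate, in single file; origin: centre of its first underside
- lump3: grey pumice lump, loose, chunky and blocky, about 42 x 42 x 28 mm, 35 g; starts on the chute behind the gate, in single file; origin: centre of its first underside
- eraser: white eraser 58 x 24 x 14 mm lying on the bench, loose bystander to be left alone; origin: centre of its underside
- table: the black laboratory bench, top at height 0; its pose has no use
Things that resemble listed ones, but are neither listed nor needed, are in the scene too. There is more than one size of the dish; the job needs the smallest. Leave any black look-alike of the lump2 alone.

How it is judged:
On the way, in this order (a step that is already met when the one before it is completed fails the run):
1. all the bars lie across the wooden rack while the dish is still in the tub (x of bar0 in the frame of bar_rack between -0.055 and 0.055 m and y of bar0 in the frame of bar_rack between -0.095 and 0.095 m and z of bar0 in the frame of bar_rack between 0.025 and 0.065 m and x of bar1 in the frame of bar_rack between -0.055 and 0.055 m and y of bar1 in the frame of bar_rack between -0.095 and 0.095 m and z of bar1 in the frame of bar_rack between 0.025 and 0.065 m and x of bar2 in the frame of bar_rack between -0.055 and 0.055 m and y of bar2 in the frame of bar_rack between -0.095 and 0.095 m and z of bar2 in the frame of bar_rack between 0.025 and 0.065 m and height (world z) of dish below 0.03 m and horizontal distance between dish and tub below 0.1 m), for 0.2 s.
2. the dish is lifted out of the tub (height (world z) of dish above 0.05 m), for 0.1 s.
3. the dish, held under the lip, starts to push the gate up (x of dish in the frame of ramp between -0.04 and 0.04 m and y of dish in the frame of ramp between 0 and 0.09 m and value of joint gate above 0.012 m and contact force between dish and the fingers above 1 N), for 0.03 s.
4. every lump is in the dish while it is held under the lip with the gate up at its stop (x of lump0 in the frame of dish between -0.06 and 0.06 m and y of lump0 in the frame of dish between -0.075 and 0.075 m and z of lump0 in the frame of dish between -0.002 and 0.075 m and x of lump1 in the frame of dish between -0.06 and 0.06 m and y of lump1 in the frame of dish between -0.075 and 0.075 m and z of lump1 in the frame of dish between -0.002 and 0.075 m and x of lump2 in the frame of dish between -0.06 and 0.06 m and y of lump2 in the frame of dish between -0.075 and 0.075 m and z of lump2 in the frame of dish between -0.002 and 0.075 m and x of lump3 in the frame of dish between -0.06 and 0.06 m and y of lump3 in the frame of dish between -0.075 and 0.075 m and z of lump3 in the frame of dish between -0.002 and 0.075 m and x of dish in the frame of ramp between -0.04 and 0.04 m and y of dish in the frame of ramp between 0 and 0.09 m and value of joint gate above 0.048 m and contact force between dish and the fingers above 1 N and angle between dish's own z axis and vertical below 0.35 rad), for 0.2 s.
5. the dish stands upright on the balance pan with every lump in it, released, and the gate is shut (x of lump0 in the frame of dish between -0.06 and 0.06 m and y of lump0 in the frame of dish between -0.075 and 0.075 m and z of lump0 in the frame of dish between -0.002 and 0.075 m and x of lump1 in the frame of dish between -0.06 and 0.06 m and y of lump1 in the frame of dish between -0.075 and 0.075 m and z of lump1 in the frame of dish between -0.002 and 0.075 m and x of lump2 in the frame of dish between -0.06 and 0.06 m and y of lump2 in the frame of dish between -0.075 and 0.075 m and z of lump2 in the frame of dish between -0.002 and 0.075 m and x of lump3 in the frame of dish between -0.06 and 0.06 m and y of lump3 in the frame of dish between -0.075 and 0.075 m and z of lump3 in the frame of dish between -0.002 and 0.075 m and horizontal distance between dish and pan below 0.035 m and z of dish in the frame of pan between -0.006 and 0.006 m and angle between dish's own z axis and vertical below 0.08 rad and linear speed of dish below 0.02 m/s and value of joint gate below 0.005 m and contact force between dish and the fingers below 0.1 N), for 0.3 s.
At the end, for the whole second after the job is handed in: The dish stands upright and still on the balance pan, its centre within 35 mm of the pan's centre, with every lump inside it; all bars lie low inside the grey tub; the gate is shut (within 5 mm) (x of lump0 in the frame of dish between -0.06 and 0.06 m and y of lump0 in the frame of dish between -0.075 and 0.075 m and z of lump0 in the frame of dish between -0.002 and 0.075 m and x of lump1 in the frame of dish between -0.06 and 0.06 m and y of lump1 in the frame of dish between -0.075 and 0.075 m and z of lump1 in the frame of dish between -0.002 and 0.075 m and x of lump2 in the frame of dish between -0.06 and 0.06 m and y of lump2 in the frame of dish between -0.075 and 0.075 m and z of lump2 in the frame of dish between -0.002 and 0.075 m and x of lump3 in the frame of dish between -0.06 and 0.06 m and y of lump3 in the frame of dish between -0.075 and 0.075 m and z of lump3 in the frame of dish between -0.002 and 0.075 m and x of bar0 in the frame of tub between -0.135 and 0.135 m and y of bar0 in the frame of tub between -0.145 and 0.145 m and z of bar0 in the frame of tub between -0.01 and 0.035 m and x of bar1 in the frame of tub between -0.135 and 0.135 m and y of bar1 in the frame of tub between -0.145 and 0.145 m and z of bar1 in the frame of tub between -0.01 and 0.035 m and x of bar2 in the frame of tub between -0.135 and 0.135 m and y of bar2 in the frame of tub between -0.145 and 0.145 m and z of bar2 in the frame of tub between -0.01 and 0.035 m and horizontal distance between dish and pan below 0.035 m and z of dish in the frame of pan between -0.006 and 0.006 m and angle between dish's own z axis and vertical below 0.08 rad and linear speed of dish below 0.02 m/s and value of joint gate below 0.005 m); the robot touches nothing.
It fails at once if a lump touches the bench (contact force between any of lump0, lump1, lump2, lump3 and table above 0.1 N).
It fails at once if the eraser is shifted by more than 40 mm (distance of eraser from where it was at the start of the episode above 0.04 m).
Of bar0, bar1, bar2 only 2 to 3 are there at a start; the rules pass over those that are not, and their reading is None.
At some moment in a run one of bar0, bar1, bar2 may be knocked a few centimetres aside while the robot is not near it.
It also fails if it takes over 208 s, if anything falls off the work surface, if the arm or the gripper's body presses on something with over 40 N, if the wrist force passes 120 N, or if a joint passes its speed limit or range.

### The arm

A 7-joint arm with a two-finger parallel gripper is mounted at the origin on the work surface. World frame = base frame: x ahead of the robot, y to its left, z up, the work surface at z = 0. Lengths are in m, angles in rad, forces in N, time in s.
With the tool pointing down it reaches from about 0.4 to 0.925 m from the base axis. Payload 4.1 kg.
Tool frame: the origin (TCP) lies midway between the tips of the shut fingers; the grasp point (between the pads) lies grasp_offset behind it (grasp_offset is the distance from the TCP to the grasp point, in m); z points along the fingers, y is the direction in which the jaws open and shut (so a half turn about z gives the same grasp; the last joint's range is limited). The gripper opens to 85 mm and grips with 20 to 120 N. Pads are 22 mm wide; open, the fingers measure 114 mm over their backs; the gripper's body (76 mm by 85 mm) begins 54 mm behind the grasp point. The pads swing forward as they close: fully open they stand 13 mm farther back than shut.
Start: joints at [-1.267, 0.398, 0.045, 1.537, -0.019, 1.207, -0.051], TCP at [0.255, 0.598, 0.231] pointing down, gripper open.
Joint ranges: [-2.82, 2.82], [-0.49, 2.23], [-1.37, 1.46], [0, 2.46], [-1.36, 4.5], [0.23, 2], [-2.94, 2.94]. Speed limits (rad/s): [2.57, 2.57, 3.14, 3.14, 3.14, 3.14, 3.14].

### API

Orientations are given as a unit quaternion [w, x, y, z].
In Python, from cell import move_to, move_linear, set_joints, set_gripper, dwell, ik, sense, get_image, MotionError, sign_off, silhouettes, landmark_of, grasp_offset gives the robot as it stands. The module is installed in compiled form; this text tells all that it offers. Calls block until the motion is done:
- move_to(position, orientation): joint-space move of the TCP to a pose.
- move_linear(position, attitude=None, feed=0.15, stop_force=None): straight line of the TCP; attitude=None keeps the orientation; feed is the mean speed in m/s. With stop_force (N) it stops when the force on the tool has changed by that much, and returns True; else False.
- set_joints(angles): joint-space move.
- set_gripper(opening): opening from 0.0 (shut) to 1.0 (fully open); the grip force is fixed at half the most; returns when the fingers have stopped.
- dwell(seconds).
- ik(position, orientation): joint angles nearest the present ones, or None.
- sense(): the state.
- get_image(name): name is "side" or "top"; returns a dict with "img" (400x640x3 uint8, red, green, blue), "fovy" (degrees; the focal length in pixels is half the picture's height over the tangent of half this angle, whatever the lens; pixels are square), "cx", "cy" (the principal point, pixels), "k1" (the pictures are not rectified: a ray, as slopes to the right and down, at radius r is drawn at 1 + k1 r^2 times it, then the intrinsics apply), "extrinsics" (4x4, takes a point from world to camera coordinates). Camera axes: x right, y down, z forward; pixel columns grow to the right and rows downward; lengths in m; the calibration is good to about 2 mm. A picture is of the moment at which its call begins. There is no depth.
A pose or a line that the arm cannot do raises MotionError and nothing moves.
- sign_off(): hands the job in, once; it reports no verdict.
Trained networks look in a picture, given as the dict that the camera call returned (one of the last four; its "shot" number tells which), for a name from the list of things; names that differ only in an ending like _2 or _b are one class to them, and where a whole thing is asked for, a point or a joint stands for the part that bears it (a point fixed in the world has none). Each returns a list of dicts, best first, with "confidence" (0 to 1); they miss things now and then, are a little off and sometimes report something else, mostly with a low value. They report only what shows in the picture. A call takes as long as a camera call. They do not tell look-alikes from the thing itself.
- silhouettes(query, picture): "pixels" (400x640 bool, what is visible of it) and "centre" ([column, row] in pixels, amid what is visible of it).
- landmark_of(query, picture): "centre" ([column, row] in pixels: a listed point, or the origin of a listed thing).
The state is a dict: "t": time; "qpos": joint angles; "joint_velocities": joint speeds; "joint_torque": joint torques, N m; "tcp_pos": TCP position; "tcp_rot": TCP orientation; "wrist_force": force on the tool from outside, world axes, zero at the start; "torque": the same for the moment, N m; "finger_gap": opening from 0.0 (shut) to 1.0 (fully open).
Only numpy, scipy, OpenCV 4.12 (cv2) and the standard library are available. Lean on these libraries where they do the work, as an engineer would, in place of code of your own. Each camera call takes 0.05 s, during which the arm holds its last target.

## Working session

There is one attempt and no reset: what is moved stays moved. The work goes in short steps, each a Python script; the robot and the scene stay as the last script left them, time stands still between calls to the robot, and variables do not carry over. Pictures are saved under pics/ and viewed, and the job is handed in when it is done.

```bash
mkdir -p pics; ls; cat > h.py <<'E'
from cell import *
import numpy as np, cv2
def K(p):
    f=200/np.tan(np.radians(p["fovy"])/2); return f,p["cx"],p["cy"],p["k1"]
def proj(p,X):
    f,cx,cy,k1=K(p); X=np.atleast_2d(X); E=np.array(p["extrinsics"])
    c=X@E[:3,:3].T+E[:3,3]; s=c[:,:2]/c[:,2:]; r2=(s**2).sum(1,keepdims=True)
    s=s*(1+k1*r2); return s*f+[cx,cy]
def ray(p,uv):
    f,cx,cy,k1=K(p); d=(np.array(uv,float)-[cx,cy])/f; s=d.copy()
    for _ in range(30): s=d/(1+k1*(s@s))
    E=np.array(p["extrinsics"]); R=E[:3,:3]; o=-R.T@E[:3,3]; v=R.T@np.array([s[0],s[1],1]); return o,v/np.linalg.norm(v)
def atz(p,uv,z):
    o,v=ray(p,uv); return o+v*(z-o[2])/v[2]
def tri(rs):
    A=np.zeros((3,3));b=np.zeros(3)
    for o,v in rs:
        M=np.eye(3)-np.outer(v,v);A+=M;b+=M@o
    return np.linalg.solve(A,b)
def save(p,n,crop=None,s=1):
    im=p["img"][:,:,::-1]
    if crop: x0,y0,x1,y1=crop; im=im[y0:y1,x0:x1]
    im=cv2.resize(np.ascontiguousarray(im),None,fx=s,fy=s,interpolation=cv2.INTER_CUBIC); cv2.imwrite("pics/"+n,im)
E
python3 - <<'E'
from h import *
np.set_printoptions(precision=3,suppress=True)
T=get_image("top");S=get_image("side")
save(T,"t0.png");save(S,"s0.png")
for n,p in(("top",T),("side",S)):
    print(n,p["fovy"],p["cx"],p["cy"],p["k1"],ray(p,(320,200)))
    for q in["tub","dish","bar0","bar_rack","balance","pan","ramp","lip","lift_plate","lump0","eraser"]:
        print(q,[(np.round(d["centre"]).tolist(),round(d["confidence"],2)) for d in landmark_of(q,p)])
print(sense()); print(grasp_offset)
E
```

```text
pics
top 46.960981280611044 312.58036162853887 198.39866652958054 -0.13033559770307895 (array([0.369, 0.122, 1.727]), array([ 0.081, -0.003, -0.997]))
tub []
dish [([273.0, 187.0], 0.89), ([186.0, 236.0], 0.76), ([346.0, 153.0], 0.67), ([275.0, 280.0], 0.59)]
bar0 [([276.0, 187.0], 0.82), ([291.0, 186.0], 0.8), ([421.0, 148.0], 0.73)]
bar_rack [([422.0, 211.0], 0.57), ([451.0, 138.0], 0.5)]
balance [([354.0, 213.0], 0.95)]
pan [([351.0, 212.0], 0.96)]
ramp [([288.0, 188.0], 0.16)]
lip [([414.0, 148.0], 0.72)]
lift_plate [([466.0, 140.0], 0.73), ([420.0, 148.0], 0.55)]
lump0 [([452.0, 136.0], 0.75), ([425.0, 143.0], 0.69), ([465.0, 140.0], 0.66), ([420.0, 126.0], 0.55), ([439.0, 144.0], 0.52)]
eraser [([343.0, 152.0], 0.47)]
side 53.731273932940276 318.71215224698585 197.7190985200955 -0.07816696814141377 (array([ 0.083, -0.52 ,  1.003]), array([ 0.381,  0.584, -0.717]))
tub [([307.0, 211.0], 0.59)]
dish [([221.0, 175.0], 0.89), ([302.0, 211.0], 0.79), ([213.0, 251.0], 0.56)]
bar0 [([316.0, 208.0], 0.68), ([304.0, 199.0], 0.66)]
bar_rack [([389.0, 356.0], 0.77)]
balance [([331.0, 283.0], 0.72)]
pan [([334.0, 273.0], 0.77)]
ramp [([332.0, 284.0], 0.49)]
lip [([447.0, 251.0], 0.71), ([388.0, 352.0], 0.66)]
lift_plate [([451.0, 276.0], 0.88), ([472.0, 261.0], 0.29), ([390.0, 354.0], 0.25)]
lump0 [([491.0, 266.0], 0.66), ([475.0, 293.0], 0.64), ([457.0, 253.0], 0.6), ([473.0, 258.0], 0.44), ([504.0, 271.0], 0.44)]
eraser [([384.0, 246.0], 0.7)]
{'t': 1.2, 'qpos': array([-1.267,  0.398,  0.045,  1.537, -0.019,  1.207, -0.051]), 'joint_velocities': array([ 0.   ,  0.   , -0.   , -0.   ,  0.001, -0.002,  0.001]), 'joint_torque': array([  0.   , -47.503,   1.363, -25.451,   0.012,   0.001,  -0.   ]), 'tcp_pos': array([0.255, 0.598, 0.231]), 'tcp_rot': array([0.  , 0.2 , 0.98, 0.  ]), 'wrist_force': array([0.034, 0.487, 0.541]), 'torque': array([ 0.024,  0.004, -0.012]), 'finger_gap': 0.9978371956142797}
0.0187
```

```bash
python3 - <<'E'
from h import *
T=get_image("top");S=get_image("side")
save(T,"t1.png",(140,90,540,330),2);save(S,"s1.png",(140,100,540,400),2)
E
```

```text
(no output)
```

View pics/t1.png

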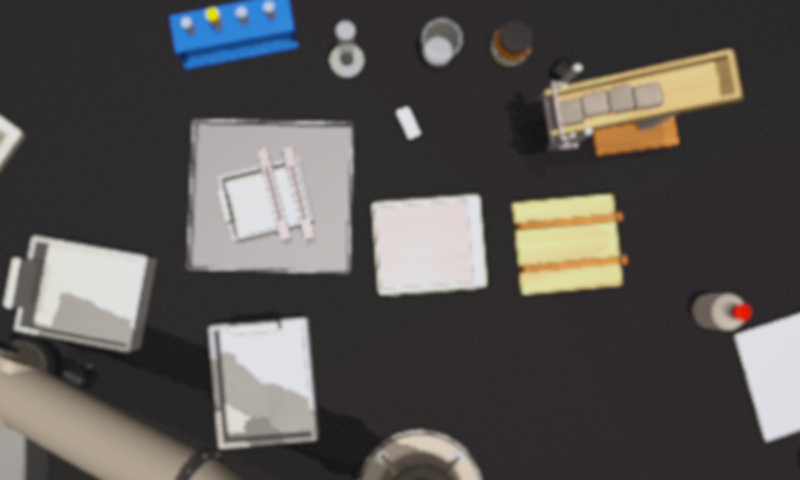

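View pics/s1.png

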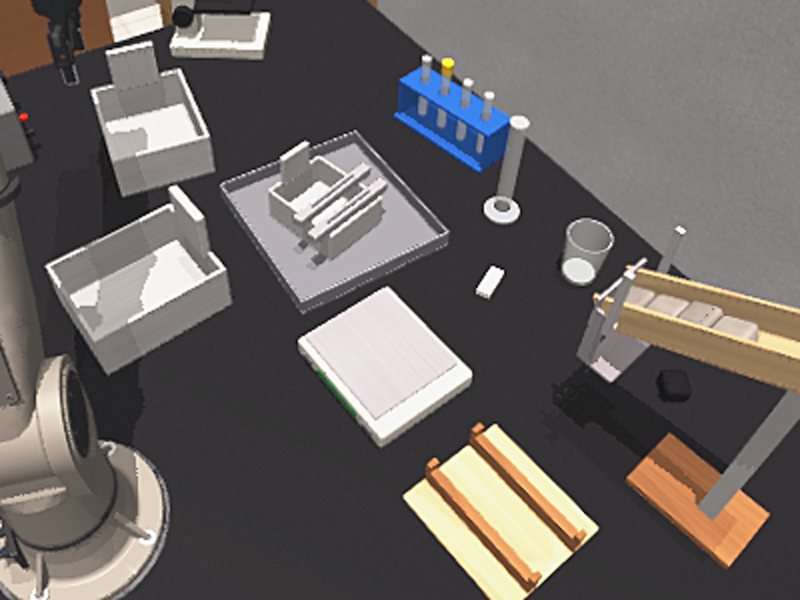

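View pics/t0.png

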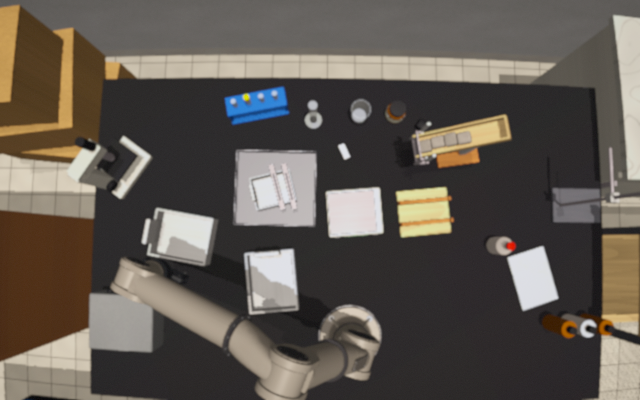

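View pics/s0.png

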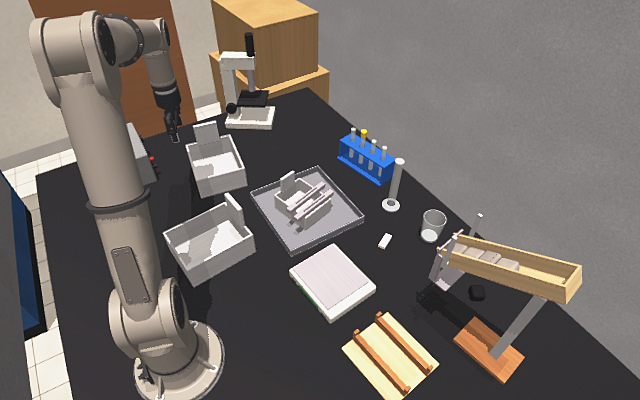

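```bash
python3 - <<'E'
from h import *
T=get_image("top");S=get_image("side")
save(T,"t2.png",(225,140,325,235),8);save(S,"s2.png",(240,150,380,255),5.7)
save(S,"s3.png",(400,200,560,320),5)
for p,n in((T,"T"),(S,"S")):
    for q in["tub","dish","bar0","bar_rack","balance","ramp","eraser"]:
        for d in silhouettes(q,p):
            m=d["pixels"].astype(np.uint8); c=max(cv2.findContours(m,0,2)[0],key=cv2.contourArea)
            print(n,q,round(d["confidence"],2),np.round(d["centre"]),m.sum(),[np.round(a,1) for a in cv2.minAreaRect(c)])
E
```

```text
T tub 0.23 [420. 212.] 2209 [array([424.4, 211.5]), array([45.4, 51.3]), np.float64(84.3)]
T dish 0.88 [267. 188.] 1111 [array([262.5, 192. ]), array([35.1, 24.4]), np.float64(74.4)]
T dish 0.81 [272. 280.] 2961 [array([271.3, 281.1]), array([61. , 49.5]), np.float64(84.6)]
T dish 0.55 [179. 238.] 3166 [array([179., 236.]), array([71.8, 48.5]), np.float64(10.2)]
T dish 0.53 [466. 144.] 2549 [array([461.1, 141.9]), array([44.9, 98.7]), np.float64(83.8)]
T bar0 0.6 [276. 184.] 236 [array([276.2, 186.5]), array([46.6,  5.4]), np.float64(74.9)]
T bar0 0.54 [288. 187.] 272 [array([288.3, 185.1]), array([45.4,  6.8]), np.float64(76.0)]
T bar_rack 0.74 [423. 214.] 2254 [array([424.3, 211.3]), array([46.3, 51.8]), np.float64(84.8)]
T balance 0.85 [355. 211.] 2572 [array([353.5, 212.2]), array([47.8, 55.4]), np.float64(85.6)]
T ramp 0.74 [462. 146.] 2614 [array([460.2, 142.2]), array([45.2, 99. ]), np.float64(83.7)]
T eraser 0.68 [463. 145.] 2482 [array([460.2, 142.2]), array([45.1, 99. ]), np.float64(83.9)]
T eraser 0.59 [342. 153.] 103 [array([343.8, 151.1]), array([15.2,  6.7]), np.float64
[... 688 characters left out ...]
32.1, 280.8]), array([72.1, 61.1]), np.float64(50.7)]
S dish 0.32 [315. 206.] 346 [array([313., 205.]), array([ 7.9, 47.2]), np.float64(52.4)]
S bar0 0.91 [304. 197.] 253 [array([305.3, 196.8]), array([ 7. , 45.1]), np.float64(51.1)]
S bar0 0.72 [313. 206.] 346 [array([313.2, 205.1]), array([ 8., 47.]), np.float64(51.6)]
S bar_rack 0.56 [390. 355.] 4697 [array([387.8, 356.3]), array([81.9, 63.1]), np.float64(46.2)]
S balance 0.64 [332. 279.] 3872 [array([331.8, 280.8]), array([72.1, 59.7]), np.float64(50.2)]
S ramp 0.79 [505. 279.] 8639 [array([492.7, 287.6]), array([136.5, 141.8]), np.float64(37.9)]
S eraser 0.68 [387. 244.] 115 [array([384.7, 240.5]), array([ 7.8, 15.5]), np.float64(33.7)]
```

View pics/t2.png

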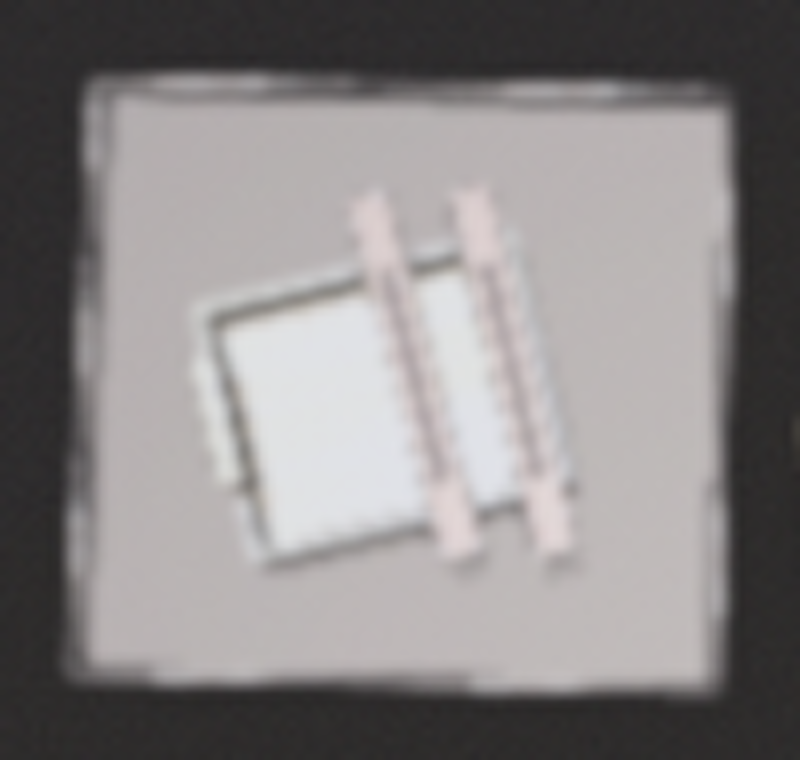

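View pics/s2.png

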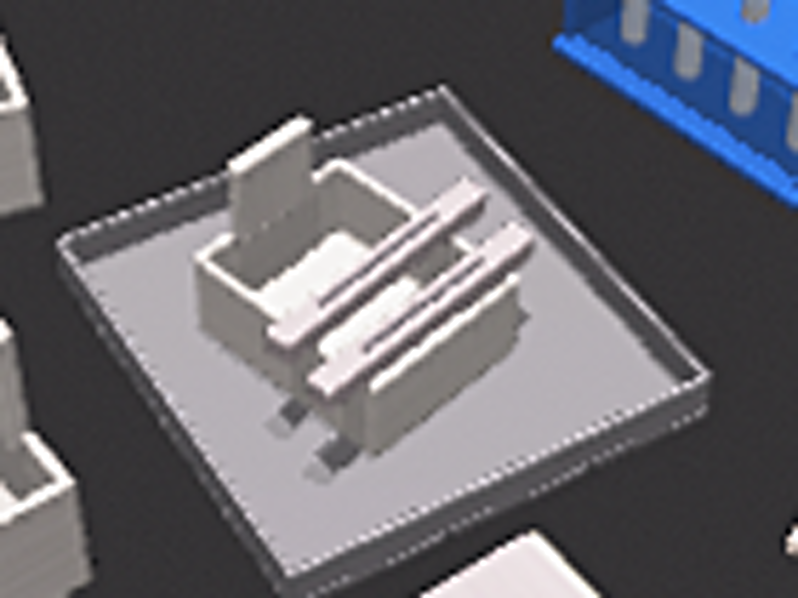

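View pics/s3.png

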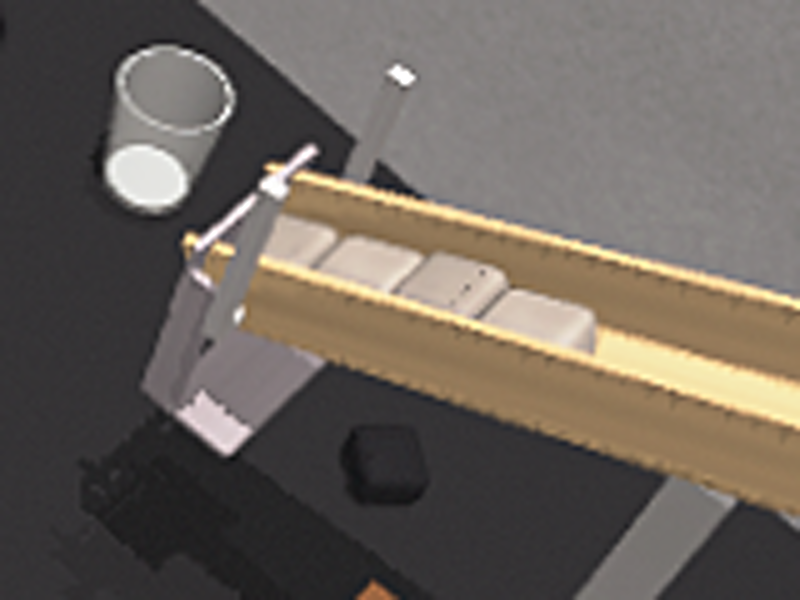

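```bash
python3 - <<'E'
from h import *
T=get_image("top");S=get_image("side")
save(T,"t4.png",(315,105,515,245),4)
save(S,"s4.png",(275,240,455,400),4.4)
save(S,"s5.png",(420,200,600,320),4.4)
E
```

```text
(no output)
```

View pics/t4.png

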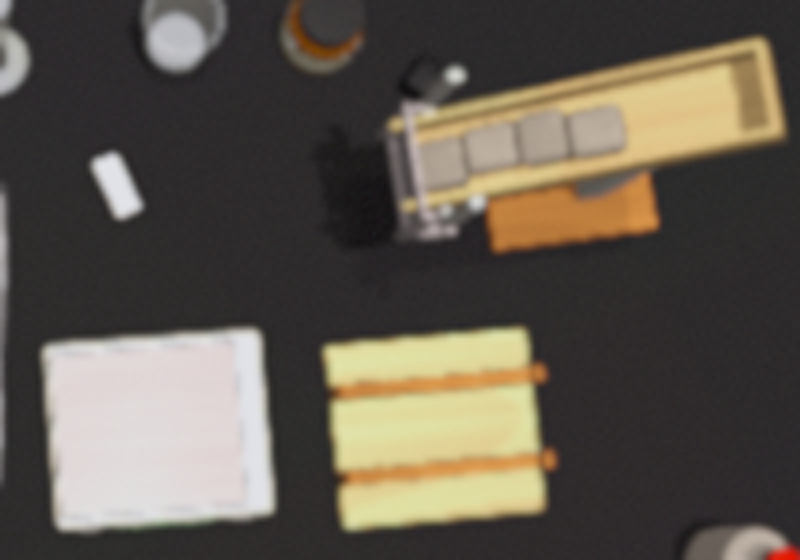

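View pics/s4.png

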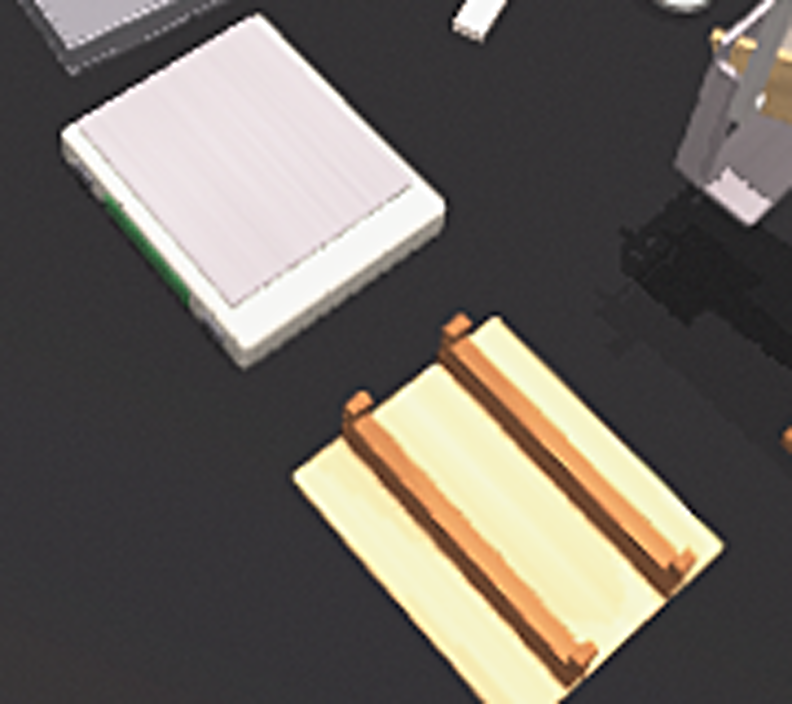

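View pics/s5.png

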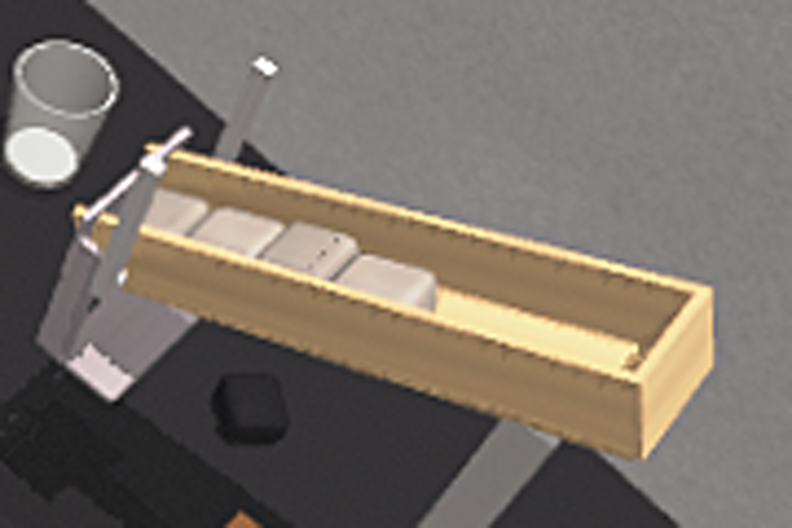

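```bash
cat > fit.py <<'E'
from h import *
from scipy.optimize import least_squares
np.set_printoptions(precision=4,suppress=True)
T=get_image("top");S=get_image("side")
t2=lambda u,v:(T,225+u/8,140+v/8)
s2=lambda u,v:(S,240+u/5.7,150+v/5.7)
t4=lambda u,v:(T,315+u/4,105+v/4)
s4=lambda u,v:(S,275+u/4.4,240+v/4.4)
s5=lambda u,v:(S,420+u/4.4,200+v/4.4)
def fit(name,pts,x0):
    def res(q):
        c,s=np.cos(q[2]),np.sin(q[2]);r=[]
        for (x,y,z),(p,u,v) in pts:
            X=[q[0]+c*x-s*y,q[1]+s*x+c*y,z]; r+=list(proj(p,X)[0]-[u,v])
        return np.array(r)
    o=least_squares(res,x0,loss="soft_l1"); print(name,o.x,"deg",np.degrees(o.x[2])); print(o.fun.size and np.round(res(o.x).reshape(-1,2),1).tolist())
    return o.x
h=.085
fit("barA",[((h,0,.082),t2(369,192)),((-h,0,.082),t2(461,562)),((h,0,.082),s2(475,187)),((-h,0,.082),s2(285,335))],[.6,.2,.2])
fit("barB",[((h,0,.082),t2(470,188)),((-h,0,.082),t2(553,560)),((h,0,.082),s2(524,233)),((-h,0,.082),s2(325,380))],[.6,.2,.2])
fit("dish",[((.06,.075,.064),t2(193,308)),((-.06,.075,.064),t2(262,566)),((.06,-.075,.064),t2(520,234)),((-.06,-.075,.064),t2(575,490)),
 ((-.03,.075,.119),s2(230,163)),((.03,.065,.119),s2(312,122)),((-.06,.075,.064),s2(197,258)),((-.06,-.075,.064),s2(372,390)),((.06,-.075,.064),s2(520,278)),((.06,.075,.064),s2(337,162)),((-.06,-.075,.004),s2(372,452))],[.6,.2,.2])
fit("tub",[((.14,.15,.032),t2(88,78)),((.14,-.15,.032),t2(730,88)),((-.14,.15,.032),t2(66,685)),((-.14,-.15,.032),t2(722,692)),((.14,.15,.032),s2(443,88)),((.14,-.15,.032),s2(710,377)),((-.14,.15,.032),s2(60,245)),((-.14,-.15,.032),s2(287,578))],[.6,.2,0])
fit("balance",[((.085,.1,.04),t4(42,344)),((.085,-.1,.04),t4(262,328)),((-.085,.1,.04),t4(55,530)),((-.085,-.1,.04),t4(275,512)),((.085,.1,.04),s4(260,14)),((.085,-.1,.04),s4(446,200)),((-.085,.1,.04),s4(62,135)),((-.085,-.1,.04),s4(243,352))],[.5,0,0])
# pan seams (free y offset): pan edge -y corners
fit("pan",[((.075,-.085,.04),t4(235,335)),((-.075,-.085,.04),t4(245,507)),((.075,.085,.04),t4(47,350)),((-.075,.085,.04),t4(62,525)),((.075,-.085,.04),s4(410,186)),((-.075,-.085,.04),s4(234,306)),((-.075,.085,.04),s4(82,128))],[.5,0,0])
fit("rack",[((.04,.095,.05),s4(457,320)),((-.04,.095,.05),s4(358,398)),((.04,-.095,.05),s4(686,555)),((-.04,-.095,.05),s4(586,650)),((.04,.087,.036),t4(335,393)),((-.04,.087,.036),t4(345,478)),((.04,-.095,.05),t4(547,373)),((-.04,-.095,.05),t4(555,459))],[.5,-.1,0])
def tr(a,b): 
    (p,u,v),(q,s,t)=a,b; return tri([ray(p,(u,v)),ray(q,(s,t))])
for n,a,b in(("lipF",t4(393,121),s5(150,147)),("lipN",t4(402,208),s5(80,210)),("rearF",t4(767,38),s5(712,286)),("rearN",t4(786,135),s5(641,377)),("gF",t4(456,74),s5(265,65)),("gN",t4(477,202),s5(152,163))): 
    X=tr(a,b); print(n,X,(proj(a[0],X)-[a[1:]]).round(1),(proj(b[0],X)-[b[1:]]).round(1))
L=[(p,landmark_of("lip",p)[0]["centre"]) for p in (T,S)]; print("lip",tri([ray(*a) for a in L]),[atz(p,u,.225) for p,u in L])
L=[(p,landmark_of("pan",p)[0]["centre"]) for p in (T,S)]; print("pan",[atz(p,u,.04) for p,u in L])
for q,z in(("bar_rack",0),("balance",0),("tub",0),("dish",.004),("lift_plate",.155)):
    print(q,[atz(p,d["centre"],z) for p in (T,S) for d in landmark_of(q,p)])
E
python3 fit.py
```

```text
barA [0.5476 0.2723 0.2803] deg 16.058528335400485
[[0.0, 0.4], [0.5, -0.6], [0.6, -0.8], [-1.4, 0.2]]
barB [0.55   0.2286 0.2469] deg 14.14676916617523
[[0.2, 0.1], [0.4, -0.7], [0.3, -1.1], [-1.5, 0.3]]
dish [0.5388 0.2874 0.2485] deg 14.239891108607766
[[0.6, 0.1], [-0.8, -0.2], [-0.3, -0.1], [0.3, -0.2], [-0.8, 0.0], [0.1, -0.0], [-0.7, -0.3], [0.3, 0.0], [-0.2, 0.3], [0.4, -0.7], [0.5, 1.3]]
tub [ 0.5483  0.283  -0.0052] deg -0.29988343871166584
[[0.7, 0.6], [0.4, 0.6], [0.7, -0.6], [-0.2, 0.3], [-0.3, -0.6], [0.4, -0.5], [-1.2, -1.2], [0.5, -0.4]]
balance [ 0.4615 -0.0133  0.0852] deg 4.880249053485932
[[1.0, 0.5], [0.1, 0.7], [1.1, 0.2], [0.6, 0.8], [-0.2, -2.5], [1.5, 0.0], [-0.8, -2.8], [0.4, -1.5]]
pan [ 0.4609 -0.0026  0.0896] deg 5.1345199075833365
[[0.0, 2.0], [1.0, -0.4], [1.0, 1.6], [0.4, -1.3], [1.1, -1.4], [-0.3, -0.1], [-1.7, -1.8]]
rack [ 0.4693 -0.273   0.1022] deg 5.858464949310848
[[-1.1, -0.9], [-1.1, -1.4], [0.7, 1.1], [0.6, 0.5], [2.3, -0.4], [2.0, -0.1], [-1.4, -0.0], [-1.1, 0.1]]
lipF [ 0.7036 -0.1825  0.2557] [[-0.4  0.4]] [[ 0.8 -0. ]]
lipN [ 0.6347 -0.19
[... 370 characters left out ...]
)]
pan [array([0.4591, 0.0046, 0.04  ]), array([0.4662, 0.0027, 0.04  ])]
bar_rack [array([ 0.4679, -0.2667,  0.    ]), array([ 0.4751, -0.2669,  0.    ]), array([0.4829, 0.0223, 0.    ])]
balance [array([ 0.4602, -0.0069,  0.    ]), array([0.5585, 0.2427, 0.    ]), array([ 0.7174, -0.2672,  0.    ]), array([ 0.4731, -0.2602,  0.    ])]
tub [array([0.5498, 0.2799, 0.    ])]
dish [array([0.2192, 0.2817, 0.004 ]), array([0.3732, 0.6323, 0.004 ]), array([0.5555, 0.2896, 0.004 ]), array([0.3606, 0.6224, 0.004 ]), array([0.2083, 0.2863, 0.004 ]), array([0.5323, 0.2786, 0.004 ])]
lift_plate [array([ 0.6862, -0.2323,  0.155 ]), array([ 0.6765, -0.2285,  0.155 ]), array([ 0.7411, -0.1929,  0.155 ])]
```

```bash
cat >> h.py <<'E'
def down(a): return [0,-np.sin(a/2),np.cos(a/2),0]
RACK=(.4705,-.270,.100); RAMP=(.672,-.204,.141); PAN=(.462,.001,.089); DISH=(.5388,.2874,.2485); TUB=(.549,.282,0.)
def W(f,x,y):
    c,s=np.cos(f[2]),np.sin(f[2]); return np.array([f[0]+c*x-s*y,f[1]+s*x+c*y])
def P(xy,z): return [xy[0],xy[1],z]
E
python3 - <<'E'
from h import *
J=lambda xy,z,a:ik(P(xy,z),down(a))
for n,xy,z,a in(("A",(.5476,.2723),.055,.26),("A",(.5476,.2723),.2,.26),("r1",W(RACK,0,-.035),.03,.1),("r1",W(RACK,0,.035),.2,.1),("tab",W(DISH,0,.07),.09,.2485),("ramp",W(RAMP,0,.115),.26,.141),("ramplow",W(RAMP,0,.115),.15,.141),("ramphi",W(RAMP,0,.18),.3,.141),("pan",W(PAN,0,.07),.14,.089)):
    print(n,np.round(J(xy,z,a),2) if J(xy,z,a) is not None else None)
a,b=(.5476,.2723),.26
move_to(P(a,.2),down(b)); set_gripper(.38)
move_linear(P(a,.12)); T=get_image("top");S=get_image("side");save(T,"t6.png",(225,140,325,235),6);save(S,"s6.png",(240,130,380,255),5.7);print(sense()["finger_gap"],sense()["t"])
E
```

```text
A [-0.6   0.51  0.09  1.8  -0.06  0.83  1.35]
A [-0.64  0.36  0.14  1.67 -0.05  1.11  1.34]
r1 [-0.11  0.64  0.82  1.94 -0.63  0.83  2.72]
r1 [-0.58  0.48  1.27  1.9  -0.5   1.15  2.55]
tab [-0.7   0.5   0.05  1.72 -0.03  0.92  1.18]
ramp [-0.38  0.47  0.65  1.48 -0.29  1.29  2.02]
ramplow [-0.33  0.55  0.57  1.6  -0.32  1.08  2.04]
ramphi [-0.42  0.4   0.55  1.46 -0.21  1.34  1.86]
pan [-0.63  0.17  0.42  2.08 -0.09  0.9   1.5 ]
0.38105933412149817 5.9583
```

View pics/s6.png

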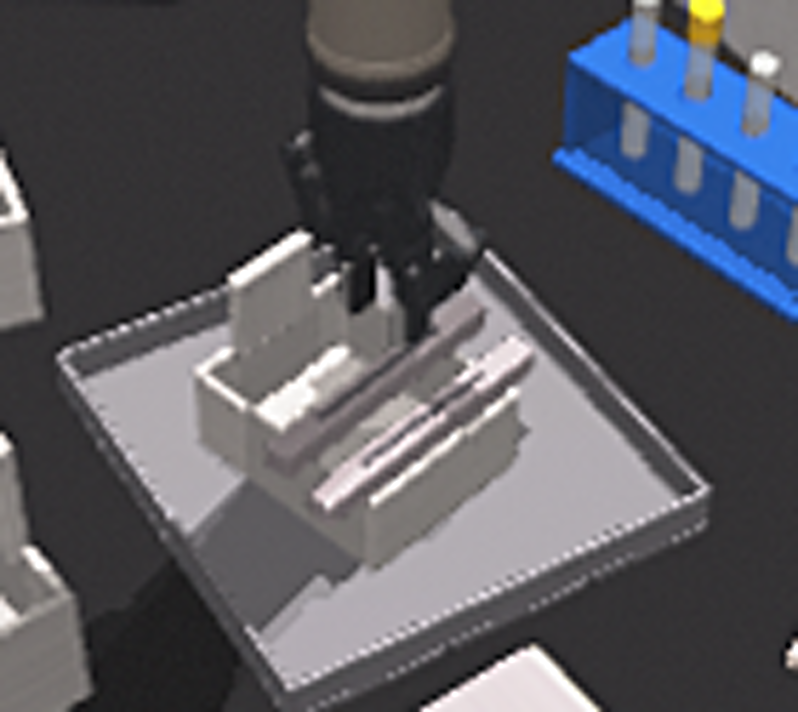

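```bash
python3 - <<'E'
from h import *
a=(.5476,.2723)
print(move_linear(P(a,.056),feed=.08,stop_force=8), sense()["tcp_pos"])
set_gripper(0.0); print("gap",sense()["finger_gap"])
move_linear(P(a,.20)); s=sense();print(s["finger_gap"],s["wrist_force"],s["t"])
T=get_image("top");S=get_image("side");save(S,"s7.png",(200,100,400,270),4)
E
```

```text
False [0.54807854 0.27252575 0.05643531]
gap 0.19715371575901225
0.20111075444766566 [ 0.51613363  0.21910587 -2.06621137] 8.2917
```

View pics/s7.png

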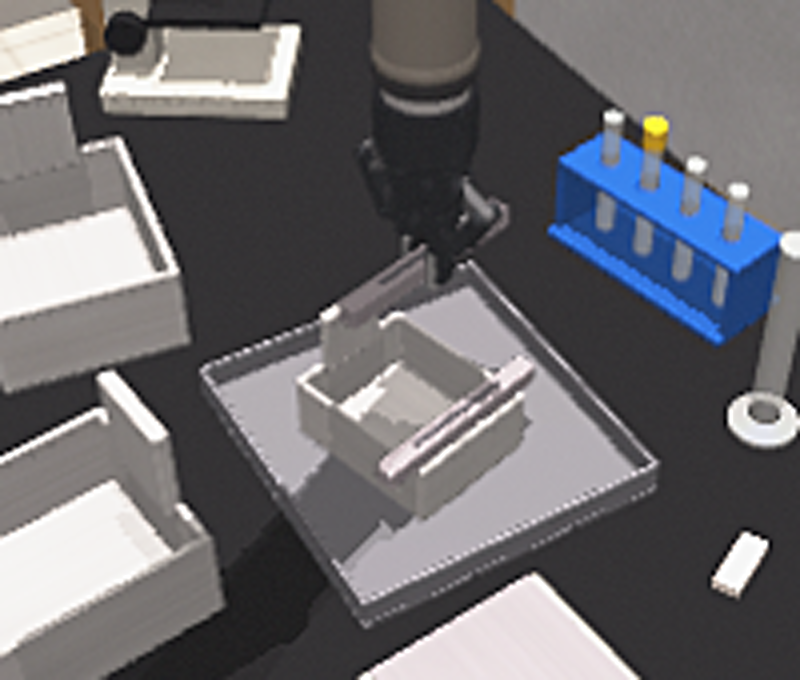

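```bash
python3 - <<'E'
from h import *
r=W(RACK,0,-.035)
move_to(P(W(RACK,0,-.02),.2),down(.1)) if False else move_to(P(r,.18),down(.1)); print(np.round(sense()["qpos"],2))
move_linear(P(r,.06))
print(move_linear(P(r,.026),feed=.04,stop_force=5), sense()["tcp_pos"])
S=get_image("side");T=get_image("top")
set_gripper(.45); move_linear(P(r,.18));print(sense()["finger_gap"],sense()["t"])
move_to(P((.5,.0),.25),down(.2))
S2=get_image("side");save(S,"s8.png",(275,200,475,400),3);save(S2,"s9.png",(240,150,440,400),3)
T2=get_image("top");save(T2,"t9.png",(225,140,325,235),8)
print(np.round(sense()["qpos"],2))
E
```

```text
[-0.02  0.35  0.64  1.82 -0.24  1.05  2.39]
True [ 0.47351842 -0.30453159  0.02893132]
0.4433409447943081 13.7667
[-0.65  0.13  0.62  1.87 -0.08  1.16  1.77]
```

View pics/s8.png

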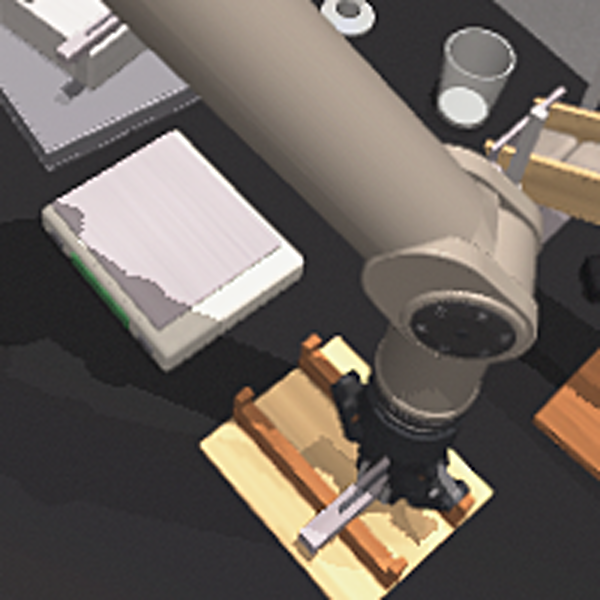

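View pics/s9.png

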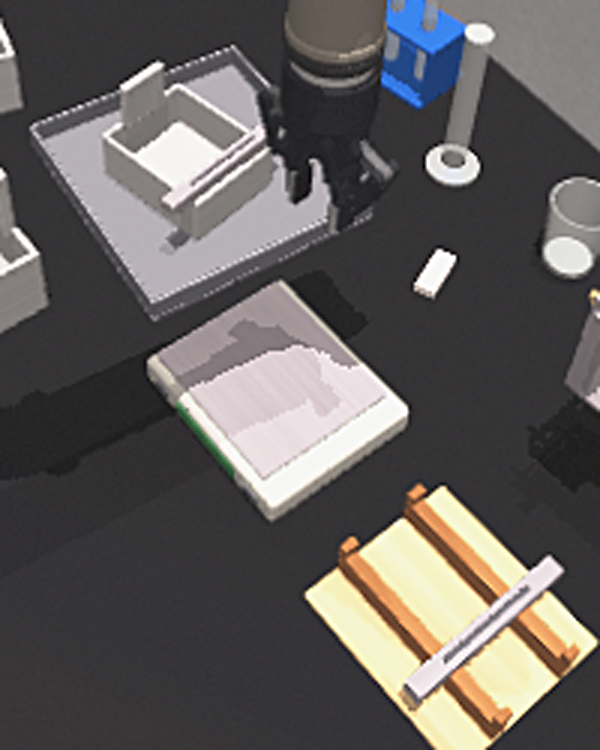

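View pics/t9.png

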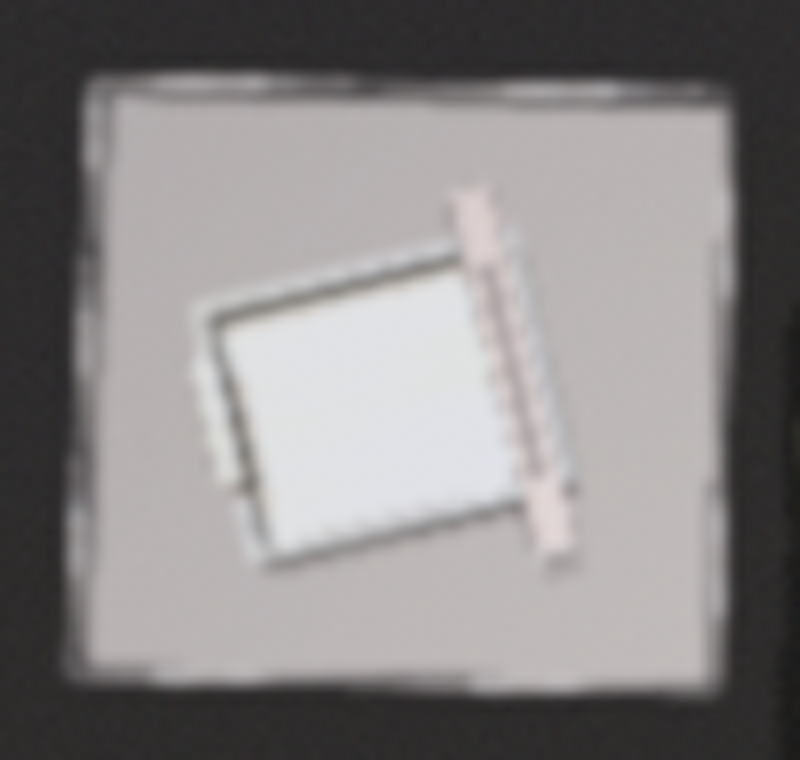

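```bash
python3 - <<'E'
from h import *
b=(.55,.2286); r=W(RACK,0,.035)
move_to(P(b,.18),down(.247)); set_gripper(.5)
move_linear(P(b,.085))
print(move_linear(P(b,.066),feed=.04,stop_force=6), sense()["tcp_pos"])
set_gripper(0.0); print("gap",sense()["finger_gap"])
move_linear(P(b,.20),feed=.1); s=sense();print(s["finger_gap"],s["wrist_force"],s["t"])
T=get_image("top");S=get_image("side");save(S,"s10.png",(200,100,400,270),4)
E
```

```text
False [0.54997027 0.2285464  0.06583395]
gap 0.19233433295334676
0.19698814589417932 [ 1.75989732  0.90218782 -0.37033286] 19.5
```

View pics/s10.png

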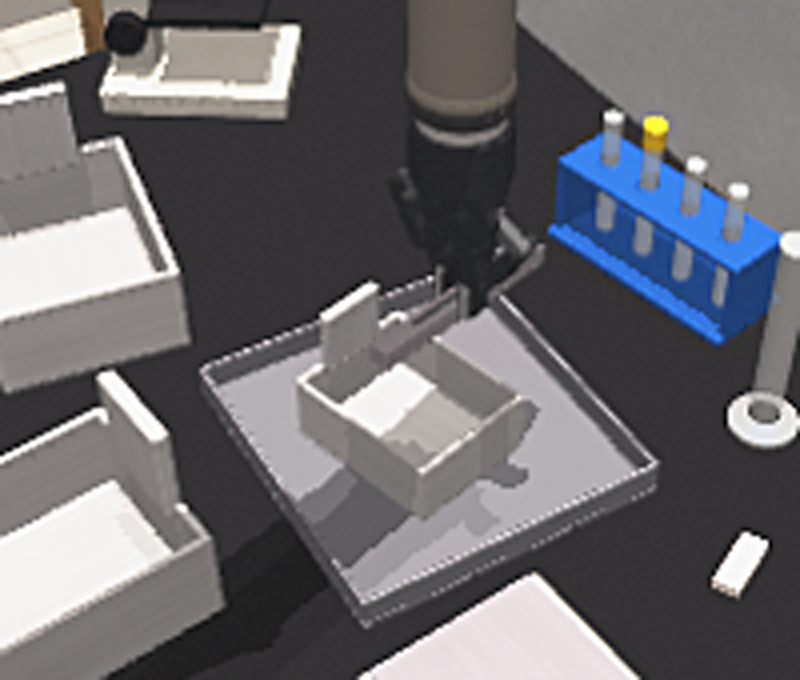

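```bash
python3 - <<'E'
from h import *
r=W(RACK,0,.035)
move_to(P(r,.18),down(.1))
move_linear(P(r,.07))
print(move_linear(P(r,.035),feed=.04,stop_force=5), sense()["tcp_pos"])
set_gripper(.45); move_linear(P(r,.18));print(sense()["t"])
move_to(P((.5,.08),.25),down(.2)); set_gripper(1.)
S2=get_image("side");save(S2,"s11.png",(240,130,440,400),2.9)
T2=get_image("top");save(T2,"t11.png",(225,140,325,235),8)
save(T2,"t12.png",(315,105,515,245),4)
E
```

```text
True [ 0.46660797 -0.23497174  0.03848416]
24.3917
```

View pics/s11.png

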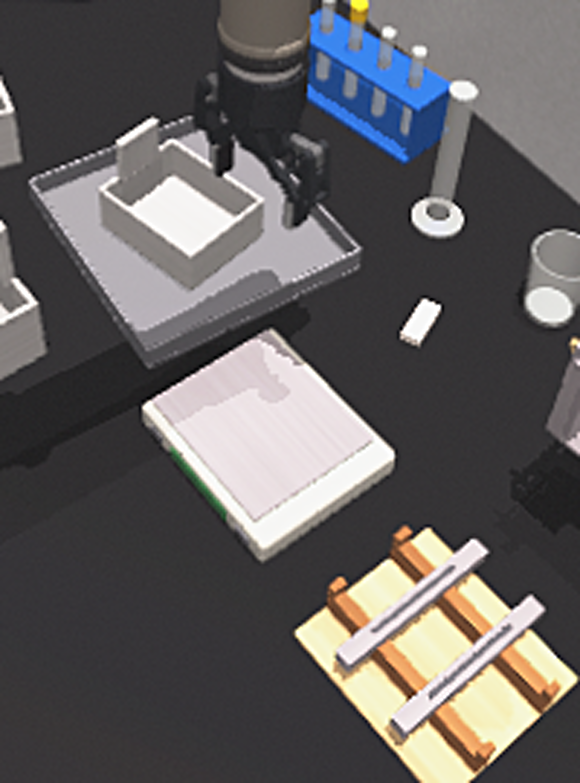

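View pics/t11.png

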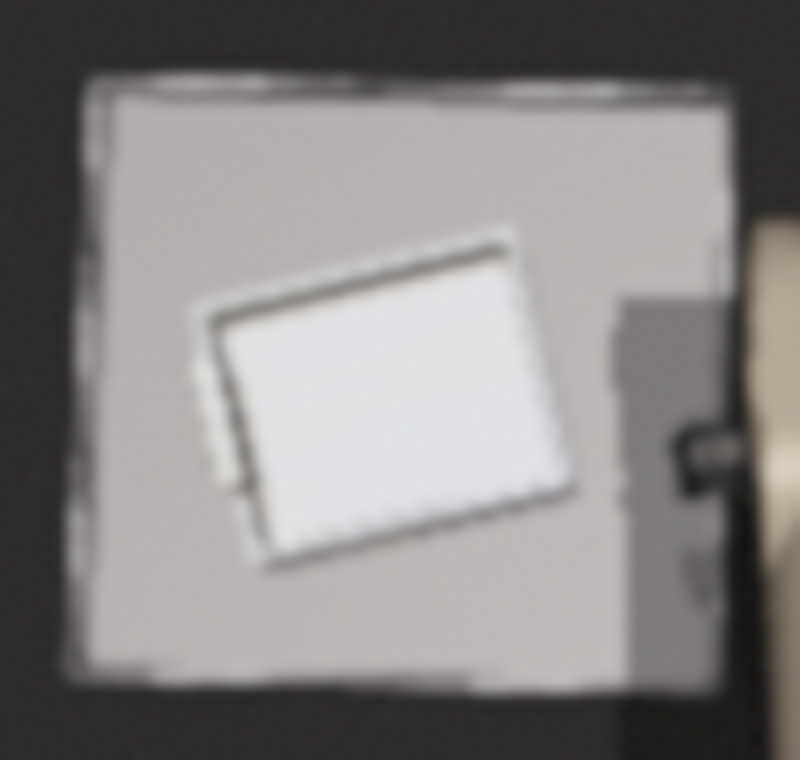

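View pics/t12.png

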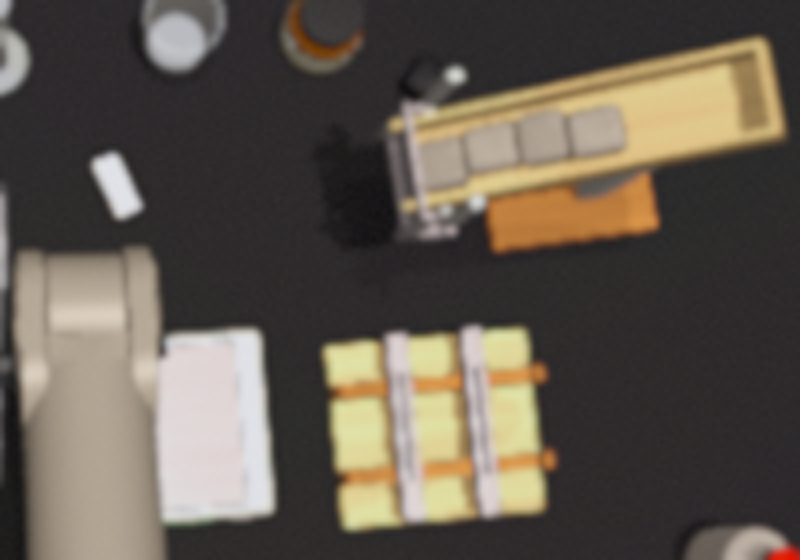

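```bash
python3 - <<'E'
from h import *
g=W(DISH,0,.07)
move_to(P(g,.20),down(.2485)); move_linear(P(g,.14))
print(move_linear(P(g,.076),feed=.08,stop_force=6), sense()["tcp_pos"])
S=get_image("side");save(S,"s13.png",(220,100,400,250),4.4)
set_gripper(0.0); s=sense();print("gap",s["finger_gap"],s["wrist_force"],s["tcp_pos"],s["t"])
S=get_image("side");save(S,"s14.png",(220,100,400,250),4.4)
E
```

```text
False [0.52207265 0.35536804 0.07643967]
gap 0.1094929774857384 [0.67828579 1.03972586 2.02077265] [0.52172502 0.35555804 0.07620589] 29.5583
```

View pics/s14.png

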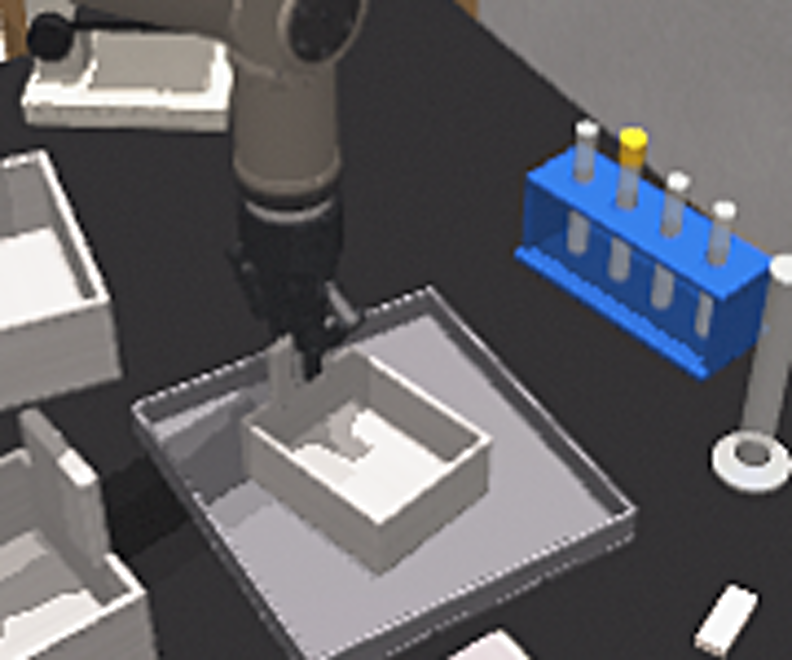

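```bash
python3 - <<'E'
from h import *
g=W(DISH,0,.07)
move_linear(P(g,.196),feed=.1); s=sense(); print(s["finger_gap"],s["wrist_force"])
pre=W(RAMP,0,.07+.19)
move_linear(P(pre,.196),attitude=down(.141),feed=.15)
move_linear(P(pre,.147),feed=.1)
s=sense(); print(s["finger_gap"],s["tcp_pos"],np.round(s["qpos"],2),s["t"])
S=get_image("side");T=get_image("top");save(S,"s15.png",(320,150,560,330),3.3);save(T,"t15.png",(315,105,515,245),4)
E
```

```text
0.1076010037748653 [-0.72459504 -0.22370152 -1.24335745]
0.10927070704538665 [0.6356936  0.05325928 0.14708558] [-0.72  0.58  0.82  1.67 -0.47  1.09  1.95] 33.9
```

View pics/s15.png

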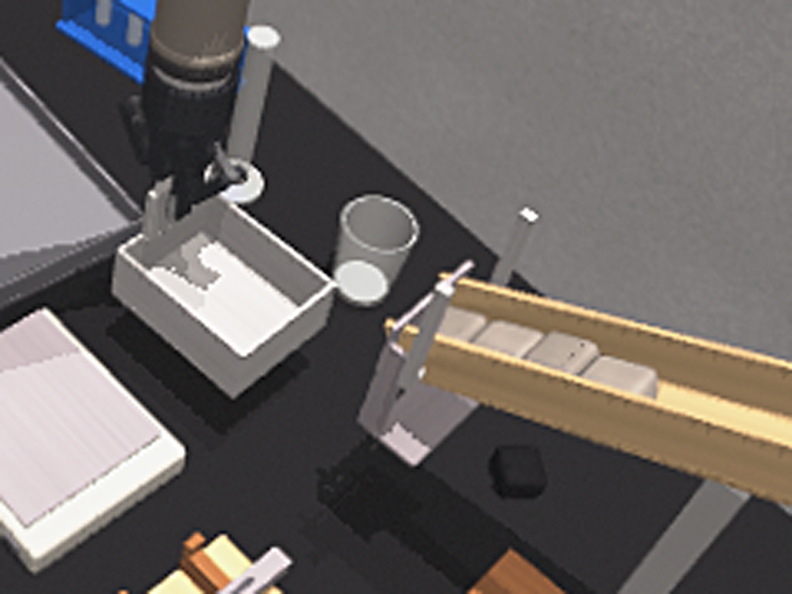

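View pics/t15.png

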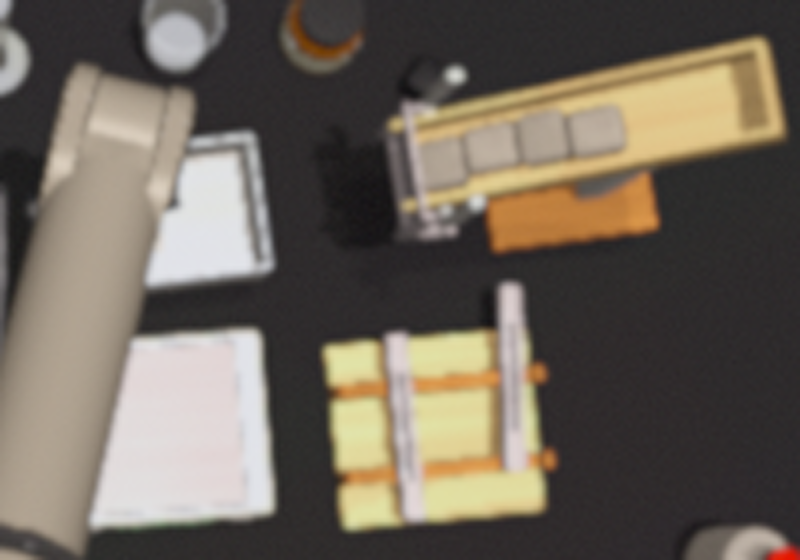

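```bash
python3 - <<'E'
from h import *
T=get_image("top");S=get_image("side")
z=.147-.072+.060
for x in(.06,-.06):
    q=P(W(RAMP,x,.115),z); u=proj(T,q)[0]; v=proj(S,q)[0]; print((u-[315,105])*4,(v-[320,150])*3.3)
# lift plate front edge, shut, predicted
for x in(.047,-.047):
  for y in (-.002,-.047):
    q=P(W(RAMP,x,y),.155); u=proj(T,q)[0]; v=proj(S,q)[0]; print("plate",(u-[315,105])*4,(v-[320,150])*3.3)
E
```

```text
[249.73118665 137.48248023] [333.92779413 281.71369712]
[268.91120096 271.54223748] [240.02909712 354.71149461]
plate [387.01765718 131.19121845] [440.74351598 360.93423191]
plate [437.44967893 125.1592963 ] [486.78909846 396.60768891]
plate [403.01036814 236.99718133] [367.34857669 425.46478421]
plate [453.72040108 230.7378899 ] [413.97368811 464.20534024]
```

```bash
python3 - <<'E'
from h import *
q=W(RAMP,0,.07+.045)
print(move_linear(P(q,.147),feed=.08,stop_force=6)); s=sense(); print(s["tcp_pos"],s["wrist_force"],s["t"])
S=get_image("side");T=get_image("top");save(S,"s16.png",(320,150,560,330),3.3);save(T,"t16.png",(315,105,515,245),4)
E
```

```text
False
[ 0.65590278 -0.08947069  0.14693082] [-0.51890662 -0.01676043 -1.45226283] 36.0667
```

View pics/s16.png

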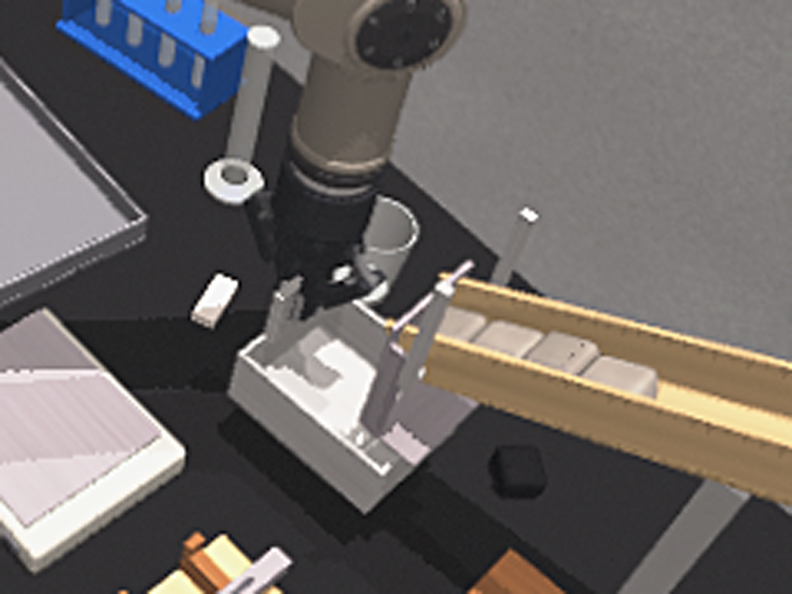

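View pics/t16.png

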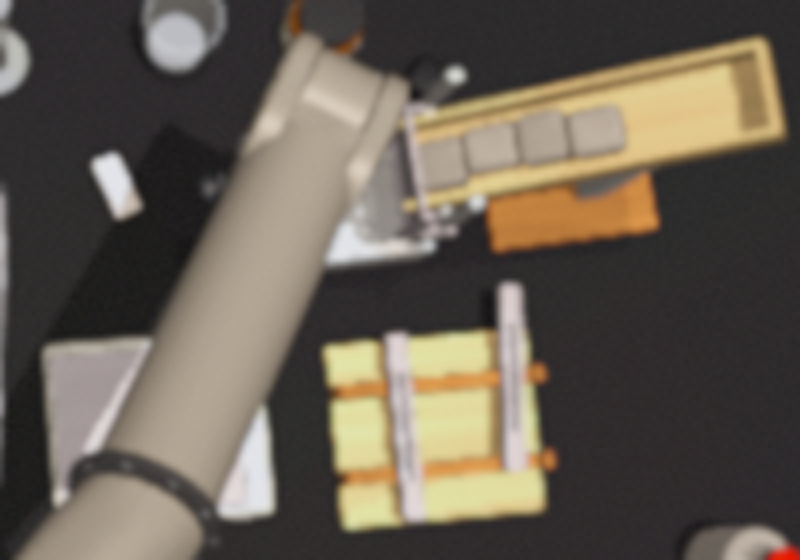

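```bash
python3 - <<'E'
from h import *
q=W(RAMP,0,.07+.045)
for i in range(4):
    r=move_linear(P(q,.232),feed=.06,stop_force=8); s=sense(); print(r,s["tcp_pos"],s["wrist_force"],s["finger_gap"],s["t"])
    if s["tcp_pos"][2]>.216 and r: break
dwell(.5)
S=get_image("side");save(S,"s17.png",(320,150,560,330),3.3)
dwell(.7); s=sense(); print(s["tcp_pos"],s["wrist_force"],s["torque"])
S=get_image("side");T=get_image("top");save(S,"s18.png",(320,150,560,330),3.3);save(T,"t18.png",(315,105,515,245),4)
E
```

```text
True [ 0.65477742 -0.08945576  0.22360896] [ 0.7789707   1.54956409 -3.42799001] 0.10537909575614368 37.35
[ 0.65452238 -0.08957973  0.22315133] [-0.89533296  0.20517973 -3.95053228] [ 0.39799529 -0.00120854 -0.0123099 ]
```

View pics/s18.png

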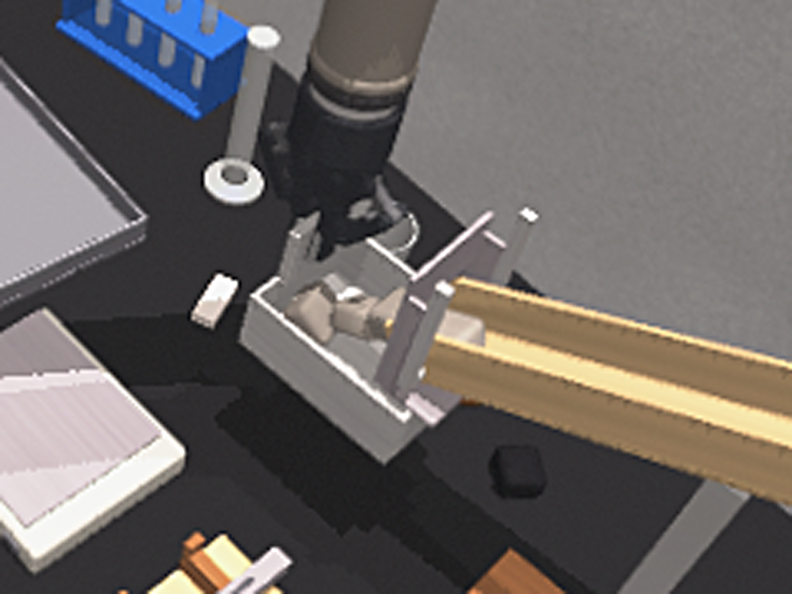

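View pics/t18.png

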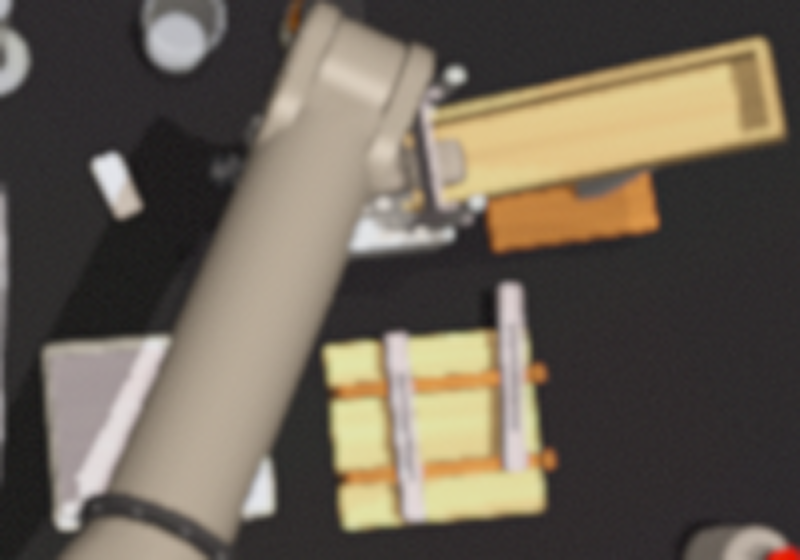

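```bash
python3 - <<'E'
from h import *
S=get_image("side");T=get_image("top");save(S,"s19.png",(385,200,485,290),8);save(T,"t19.png",(390,100,480,180),8)
E
```

```text
(no output)
```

View pics/s19.png

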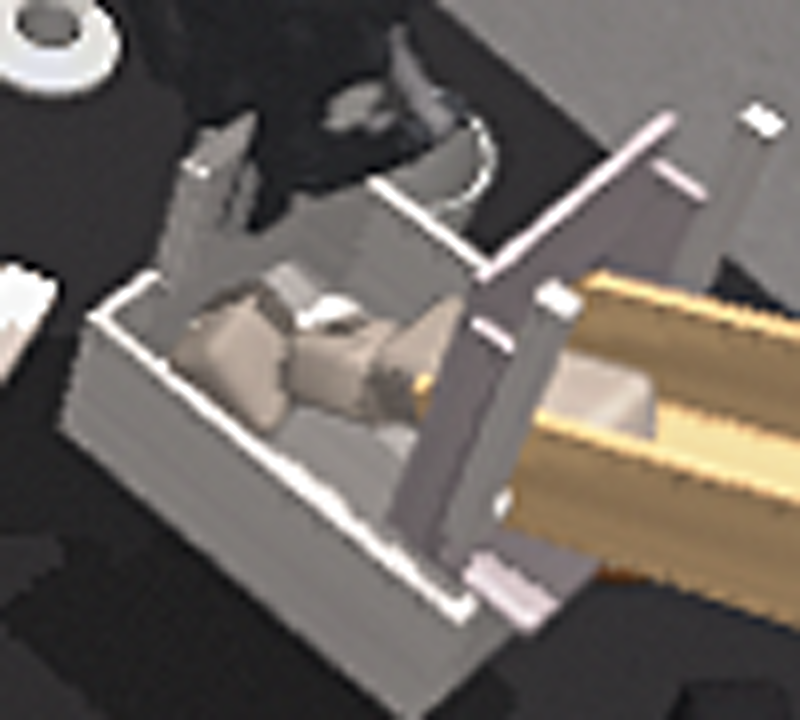

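View pics/t19.png

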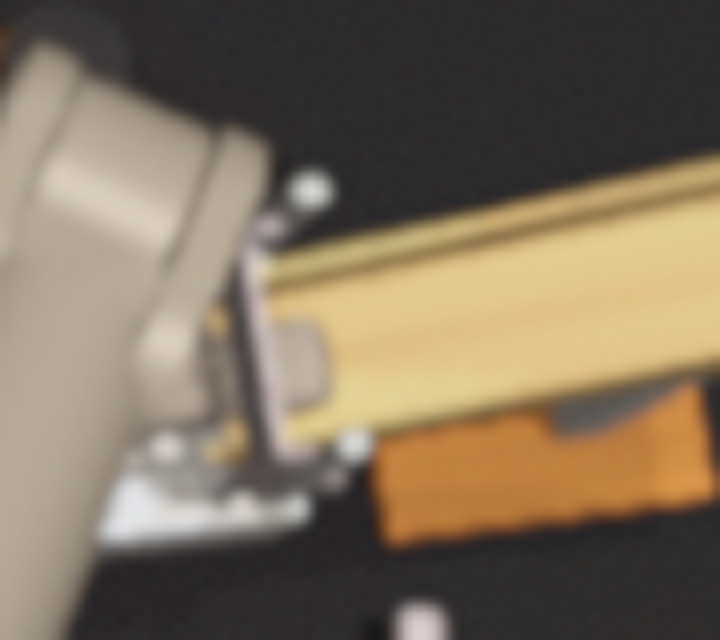

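View pics/s17.png

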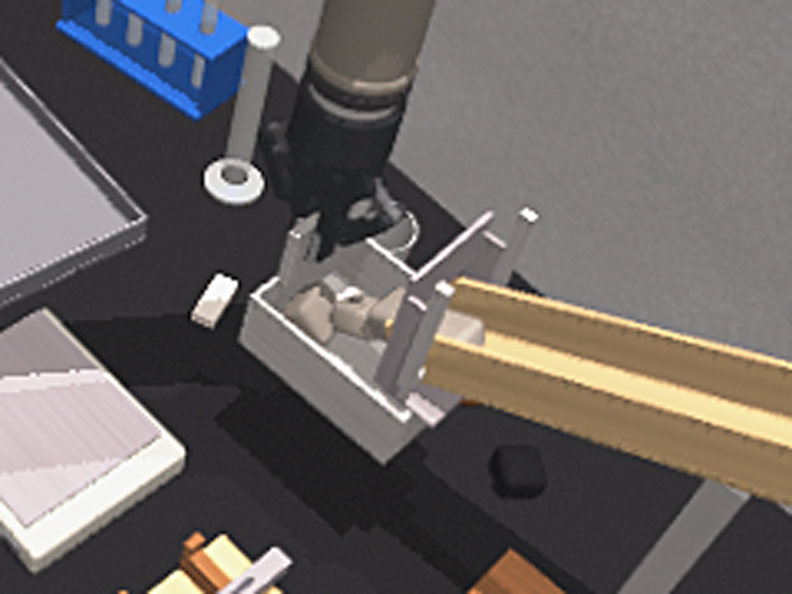

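```bash
python3 - <<'E'
from h import *
z=sense()["tcp_pos"][2]
q=W(RAMP,0,.07+.045); move_linear(P(q,z-.003),feed=.05)
q=W(RAMP,0,.07+.062)
print(move_linear(P(q,z-.003),feed=.1,stop_force=15))
dwell(.4)
print(move_linear(P(q,z+.01),feed=.03,stop_force=6)); dwell(.4)
s=sense(); print(s["tcp_pos"],s["wrist_force"],s["torque"],s["t"])
S=get_image("side");T=get_image("top");save(S,"s20.png",(385,200,485,290),8);save(T,"t20.png",(390,100,480,180),8)
E
```

```text
False
True
[ 0.65107011 -0.07225209  0.22330699] [ 0.2194563  -0.23520411 -4.05264409] [ 0.39294736 -0.00657797  0.01954404] 40.4917
```

View pics/s20.png

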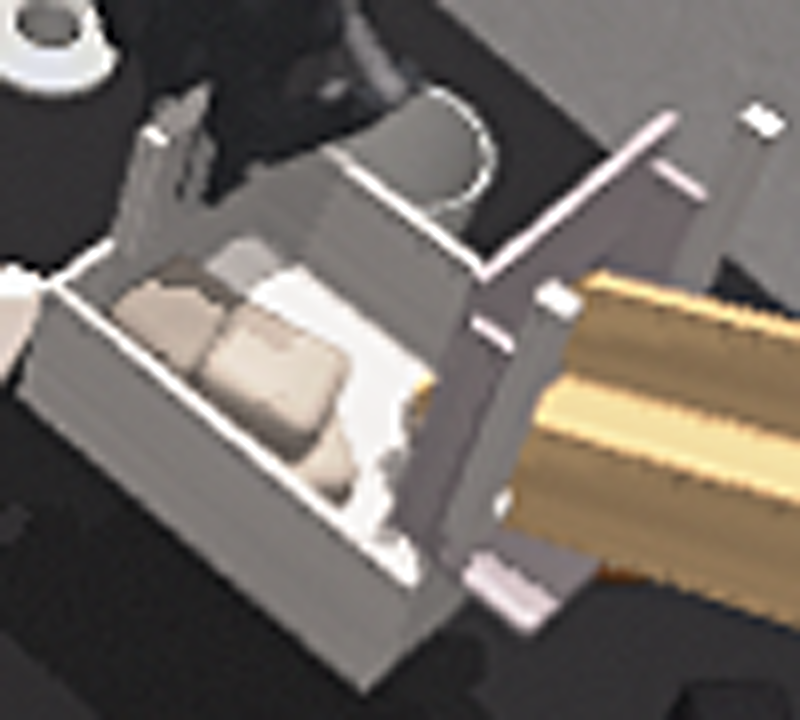

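View pics/t20.png

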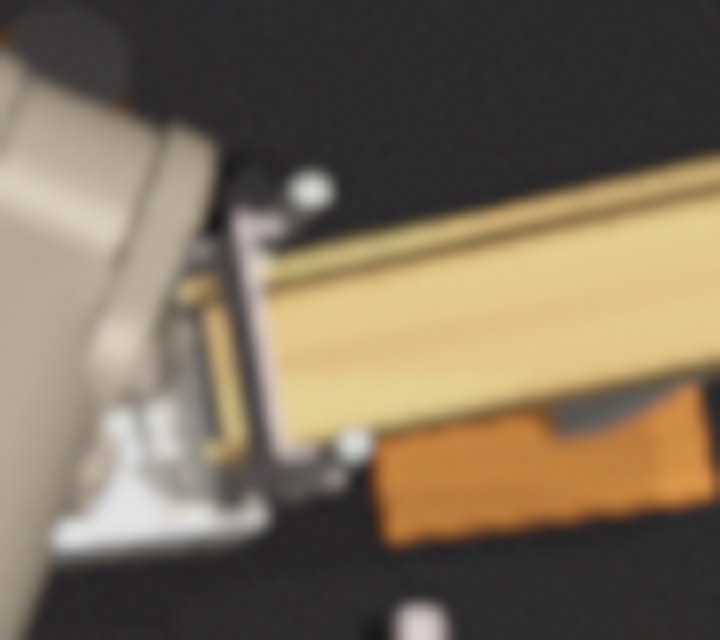

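```bash
python3 - <<'E'
from h import *
dwell(.4)
S=get_image("side")
print([(np.round(d["centre"]),round(d["confidence"],2)) for d in landmark_of("lump0",S)])
z=sense()["tcp_pos"][2]
q=W(RAMP,0,.132)
move_linear(P(q,z-.055),feed=.06); 
move_linear(P(q,.140),feed=.06)
q=W(RAMP,0,.26); move_linear(P(q,.140),feed=.1)
s=sense();print(s["finger_gap"],s["wrist_force"],s["t"])
S=get_image("side");save(S,"s21.png",(320,150,560,330),3.3)
print([(np.round((np.array(d["centre"])-[320,150])*3.3),round(d["confidence"],2)) for d in landmark_of("lump0",S)])
E
```

```text
[(array([475., 292.]), 0.78), (array([415., 242.]), 0.76), (array([418., 259.]), 0.52), (array([405., 236.]), 0.44)]
0.1067061821057242 [-0.16398106  0.22589817 -3.24728278] 44.2167
[(array([196., 271.]), 0.74), (array([284., 313.]), 0.63), (array([518., 472.]), 0.56), (array([201., 322.]), 0.5), (array([167., 263.]), 0.41)]
```

View pics/s21.png

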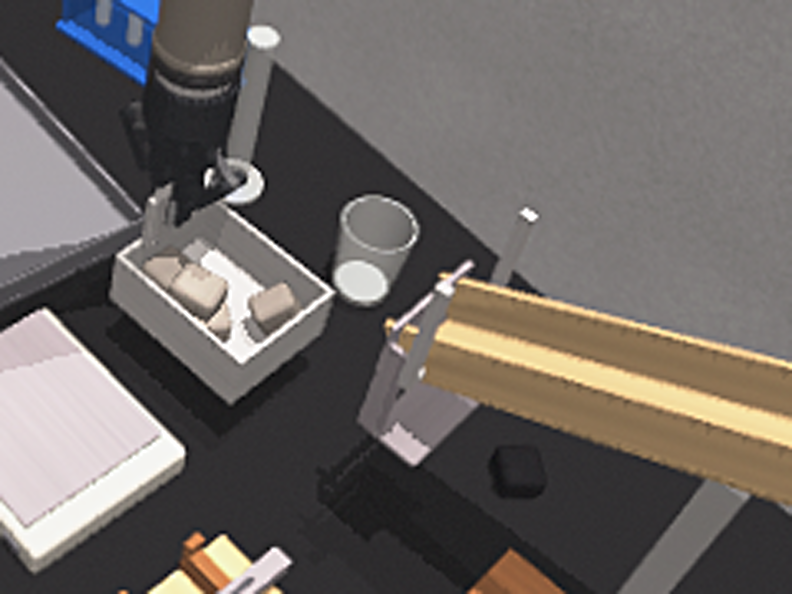

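```bash
python3 - <<'E'
from h import *
pre=W(RAMP,0,.26); q=W(PAN,0,.07)
move_linear(P(pre,.165),feed=.1)
move_linear(P(q,.165),attitude=down(.089),feed=.12)
move_linear(P(q,.122),feed=.08)
print(move_linear(P(q,.106),feed=.03,stop_force=4)); s=sense();print(s["tcp_pos"],s["wrist_force"],s["t"])
S=get_image("side");save(S,"s22.png",(240,150,440,330),4);T=get_image("top");save(T,"t22.png",(290,150,410,240),6.6)
E
```

```text
True
[0.45636951 0.07128087 0.11215429] [-0.1024585  -0.49139006  4.38757453] 47.475
```

View pics/s22.png

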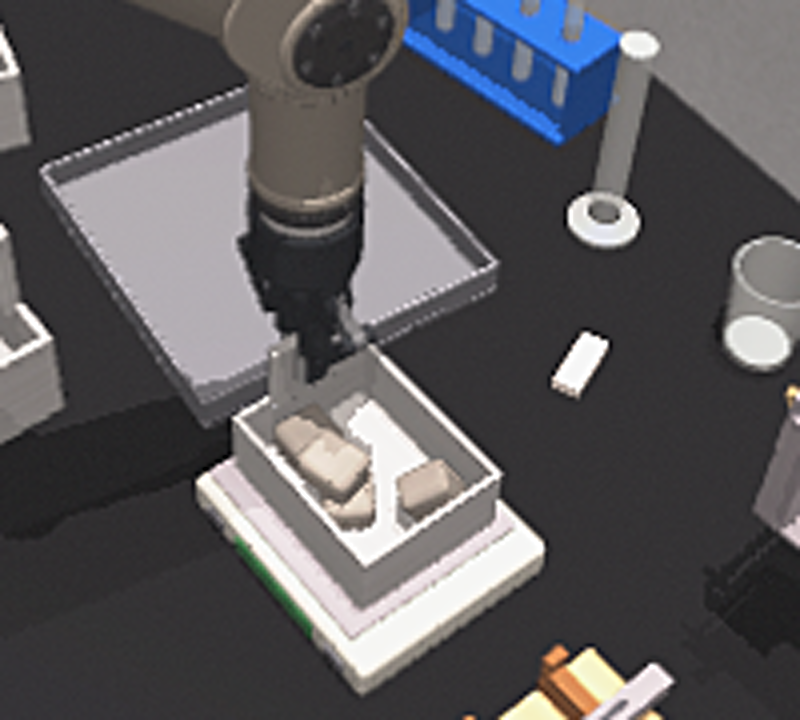

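Contact came at the expected height, with all four lumps in the dish. Releasing.

```bash
python3 - <<'E'
from h import *
q=sense()["tcp_pos"][:2]
set_gripper(.32); print(sense()["wrist_force"])
move_linear(P(q,.22),feed=.1)
move_to(P((.5,.15),.3),down(.1)); dwell(.4);print(sense()["t"])
S=get_image("side");save(S,"s23.png",(240,150,440,330),4);T=get_image("top");save(T,"t23.png",(315,105,515,245),4);save(S,"s24.png",(320,220,520,400),4)
E
```

```text
[ 0.07205992 -0.46085552  0.01276166]
50.075
```

View pics/s23.png

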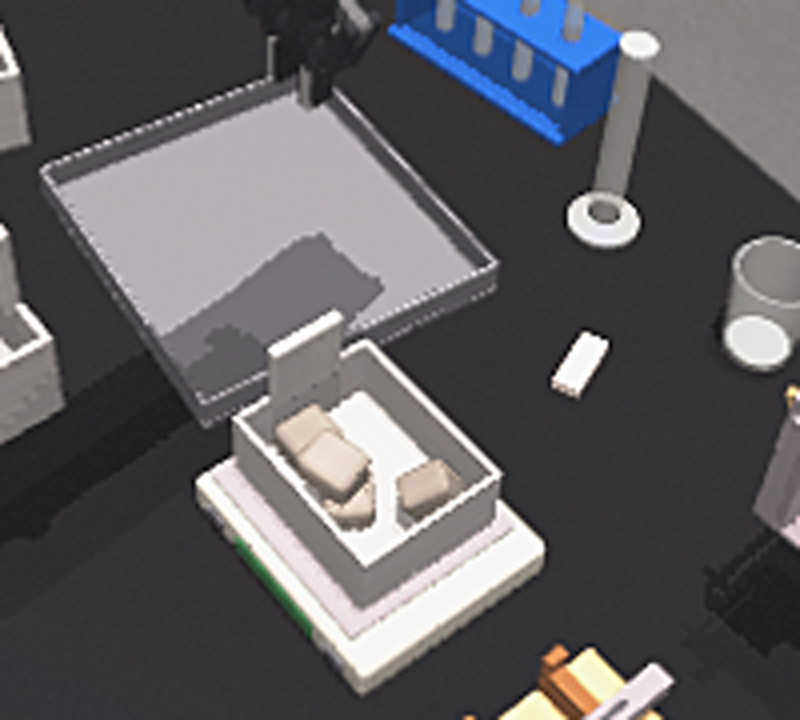

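View pics/t23.png

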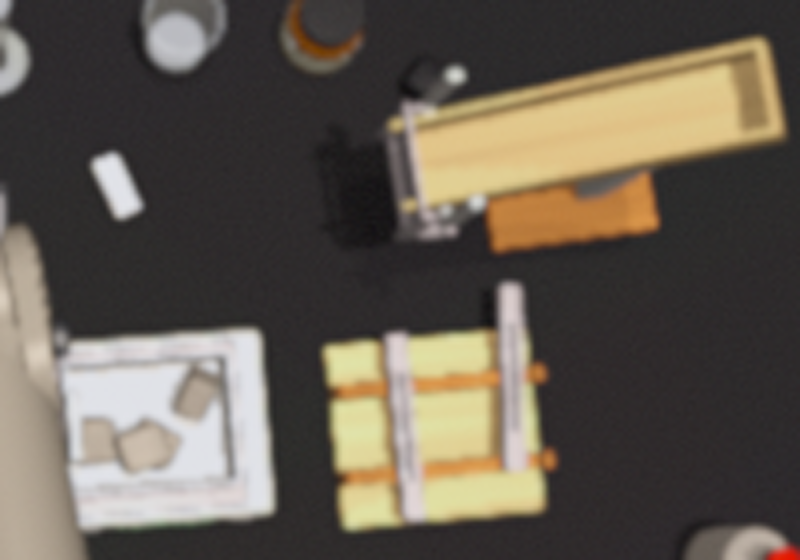

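View pics/s24.png

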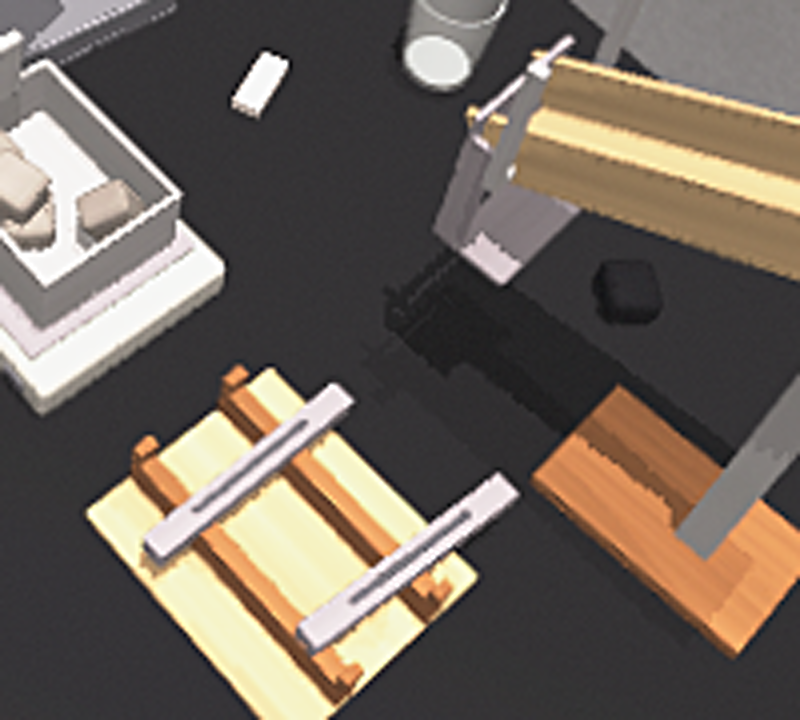

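```bash
cat > fit2.py <<'E'
import re
src=open('fit.py').read().split('h=.085')[0]; exec(src)
s6=lambda u,v:(S,320+u/4,220+v/4)
h=.085
for n,a,b,c,d in(("B",t4(397,334),t4(413,520),s6(344,388),s6(150,547)),("A",t4(511,284),t4(515,470),s6(508,480),s6(309,633))):
    r=fit(n,[((h,0,.054),a),((-h,0,.054),b),((h,0,.054),c),((-h,0,.054),d)],[.48,-.3,.1])
    for z in(.054,): print([atz(x[0],x[1:],z)[:2] for x in(a,b,c,d)])
    v=r[:2]-np.array(RACK[:2]); cc,ss=np.cos(.1),np.sin(.1); print("rack frame",cc*v[0]+ss*v[1],-ss*v[0]+cc*v[1])
E
python3 fit2.py
```

```text
B [ 0.4665 -0.2365  0.1009] deg 5.778871702903136
[[-0.0, 0.3], [0.7, 0.1], [-0.1, 0.1], [0.1, -0.7]]
[array([ 0.5522, -0.228 ]), array([ 0.3823, -0.2425]), array([ 0.5515, -0.2278]), array([ 0.3807, -0.2463])]
rack frame -0.0006394524015642805 0.03374216024467091
A [ 0.5142 -0.3363  0.0293] deg 1.6759478579650664
[[-0.2, 0.3], [0.5, -0.1], [0.4, -0.1], [-0.3, -0.1]]
[array([ 0.6003, -0.3347]), array([ 0.4289, -0.337 ]), array([ 0.5982, -0.3336]), array([ 0.4297, -0.3394])]
rack frame 0.03688061978184156 -0.07038268713519392
```

```bash
cat > mv.py <<'E'
from h import *
def bar(g,a,z,t,at,zt):
    move_linear(P(sense()["tcp_pos"][:2],.30),feed=.2)
    set_gripper(.45)
    move_linear(P(g,.28),attitude=down(a),feed=.25)
    move_linear(P(g,.07),feed=.15)
    print(move_linear(P(g,z),feed=.04,stop_force=6),sense()["tcp_pos"])
    set_gripper(0.); print("gap",sense()["finger_gap"])
    move_linear(P(g,.28),feed=.12); s=sense(); print("gap",s["finger_gap"],s["wrist_force"],s["t"])
    move_linear(P(t,.28),attitude=down(at),feed=.2)
    S=get_image("side");save(S,"c%d.png"%int(s["t"]),(220,60,420,270),3.5); print("c%d.png"%int(s["t"]))
    move_linear(P(t,.05),feed=.15)
    print(move_linear(P(t,zt),feed=.03,stop_force=4),sense()["tcp_pos"])
    set_gripper(.45); move_linear(P(t,.2),feed=.15); print(sense()["t"])
E
python3 - <<'E'
from mv import *
# bar B
bar((.4665,-.2365),.1,.0385,W(TUB,0,.05),0.,.0045)
S=get_image("side");save(S,"s25.png",(240,130,520,400),2.8)
E
```

```text
False [ 0.46665172 -0.23665859  0.03864873]
gap 0.18919223110910774
gap 0.1921997977626297 [-1.13249624 -0.26906345 -1.27262003] 57.45
c57.png
True [0.54887656 0.33198131 0.00703337]
65.2917
```

View pics/s25.png

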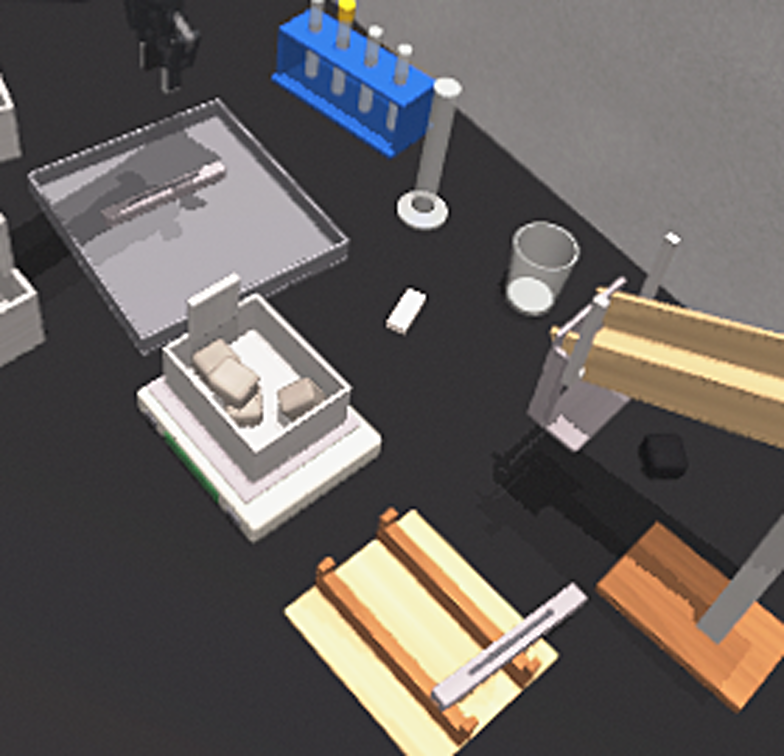

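```bash
python3 - <<'E'
from mv import *
t=W(TUB,.029,-.05)
bar((.543,-.3355),.03,.0385,t,0.,.0045)
S=get_image("side");save(S,"s26.png",(240,130,520,400),2.8)
E
ls pics
```

```text
False [ 0.5431265  -0.33572443  0.03871057]
gap 0.19495560323051428
gap 0.19204968924985874 [ 0.79722762  0.22497985 -1.63821316] 73.9917
c73.png
True [0.57784618 0.23196665 0.0071843 ]
81.7917
c57.png
c73.png
s0.png
s1.png
s10.png
s11.png
s13.png
s14.png
s15.png
s16.png
s17.png
s18.png
s19.png
s2.png
s20.png
s21.png
s22.png
s23.png
s24.png
s25.png
s26.png
s3.png
s4.png
s5.png
s6.png
s7.png
s8.png
s9.png
t0.png
t1.png
t11.png
t12.png
t15.png
t16.png
t18.png
t19.png
t2.png
t20.png
t22.png
t23.png
t4.png
t6.png
t9.png
```

View pics/s26.png

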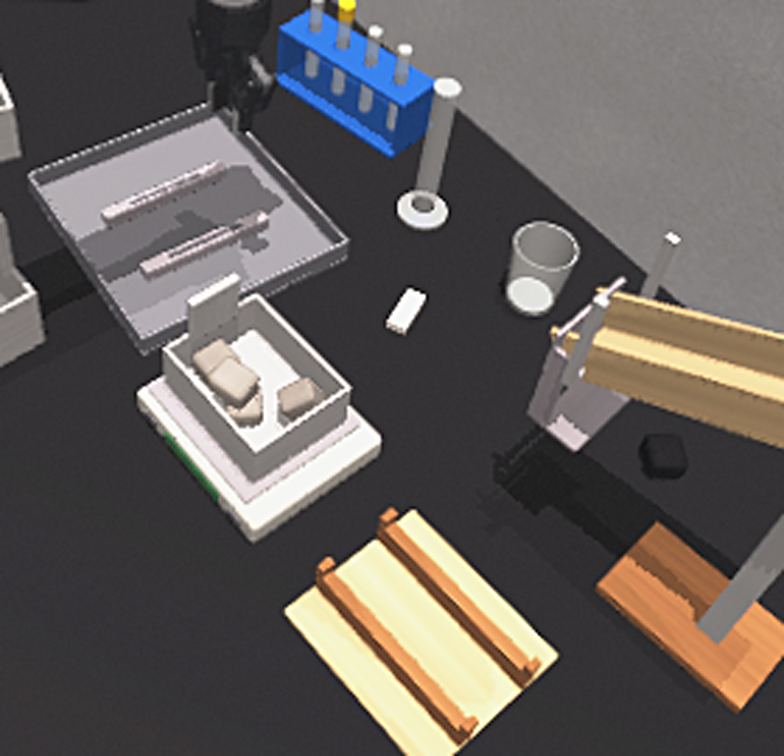

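```bash
python3 - <<'E'
from h import *
move_linear(P(sense()["tcp_pos"][:2],.35)); move_to([.3,.55,.35],down(0.)); dwell(.5)
T=get_image("top");save(T,"t30.png",(225,120,505,250),2.85);S=get_image("side")
for p in(T,S): print([atz(p,d["centre"],.04)[:2] for d in landmark_of("dish",p)[:4]], [atz(p,d["centre"],.004)[:2] for d in landmark_of("bar0",p)[:3]])
E
```

```text
[array([0.21828672, 0.27865283]), array([0.37698018, 0.61188718]), array([0.47777869, 0.00582908])] [array([0.54917633, 0.33561963]), array([0.54122081, 0.22848107]), array([ 0.45550453, -0.00850366])]
[array([0.20454137, 0.24532814]), array([ 0.45822951, -0.00525205])] [array([0.55384136, 0.32292771]), array([0.54223228, 0.22396199])]
```

View pics/t30.png

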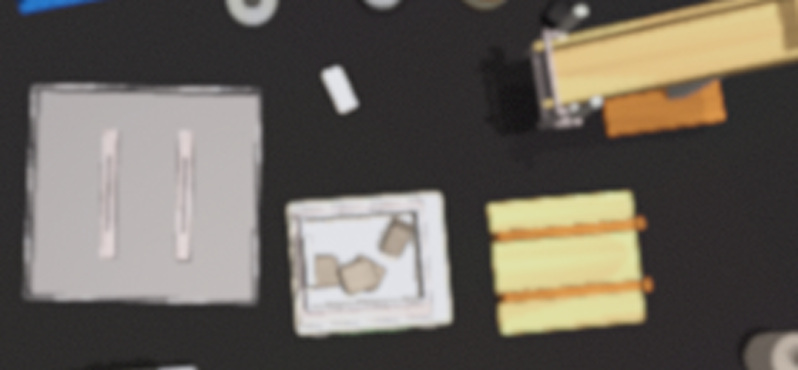

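```bash
python3 -c "
from cell import *
print(sense()['t']); print(sign_off())"
```

```text
85.35
the job is handed in; nothing more can be done
None
```

The job is handed in at about 85 s. No verdict came back, so the results below rest on my own last checks.

**What I did:**
- **Bars to rack:** I laid both bars across the rack; only two were present.
- **Filling the dish:** I took the smallest dish by its tab and pushed the gate up until I felt its stop. The lumps jammed at the lip, so I moved the dish 17 mm outward and pushed the gate back up to the stop. The rest then slid in.
- **Dish to pan, bars to tub:** I lowered the dish so the gate shut, set it on the pan, let go, and put the bars in the tub.

**What the last pictures showed:**
- **Dish and lumps:** The dish stands upright on the pan. The top view shows only three lumps because one is partly under another; the side view shows all four.
- **Dish position:** The dish positions read from the two views differ by about 2 cm. The top view, the worse of the two, puts the dish about 17 mm from the pan's centre. The measured release pose and the side view put it within about 8 mm, and all of these are inside the 35 mm limit.
- **Bars, gate and eraser:** Both bars lie flat in the tub, the gate is shut and the chute is empty. The eraser is where it was.
- **Not fully confirmed:** While the gate was at its stop, the fourth lump was hidden behind the gate plate. I took it to be in the dish because the chute was empty, and it was there when I drew the dish out.

One bar was knocked aside on the rack partway through, after both had been lying there correctly. I measured its new position before picking it up.

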